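Clear, load and lock the worktop tin rack

TASK

Load the wooden tin rack: move the spice jar out of its bay and stand it upright in the middle of the cork mat, turn the red cam lever to free the bolt at the mouth of the bay, draw the bolt right out, and slide every tin standing on the worktop, without lifting it, along the back fence and through the mouth into the bay. When all the tins are inside, push the bolt fully in behind them and swing the lever fully back to lock it; leave the salt shaker and teaspoon where they are.

Things in the scene. Friction and masses are not known exactly. Their poses are not given: they have to be found in the camera images.
- rack: fixed light-wood tin rack. Origin on the worktop, mid-lane, at the mouth of the bay where the bolt crosses; x to the back fence (away from the robot), y along the lane into the bay, z up. Back fence: 50 mm high, 12 mm thick, inner face at x = +42 mm, from y = -369 to +261 mm. Before the mouth (y < 0) there is only the fence. Nothing lies under the tins but the worktop
- bay_middle (a point): on the worktop in the middle of the bay, at rack x = 0, y = +125 mm. The bay is open above, 84 mm wide; it runs from the bolt (y = 0) to the inner face of the end wall at y = +250 mm (three tins fit). Front rail: 40 mm high, 12 mm thick, inner face at x = -42 mm, from y = +13 mm to the end wall
- strip_middle (a point): middle of the top of a low fixed wooden strip along the front edge of the worktop, which keeps tins from going over the edge: 14 mm high, 8 mm wide in x, 390 mm long along world y
- lever_pivot (a point): on the lever's upright axis, at the worktop: rack x = -98, y = +50 mm. Steel bolt guide and lever pedestal round it, in front of the rail: x = -108 to -54 mm, y = -22 to +76 mm, up to 44 mm high
- bolt_knob (a point): centre of the upright black knob on the bolt, 16 mm in diameter, 58 to 85 mm above the worktop; with the bolt in, at rack x = -52, y = 0 mm. A steel cross arm runs from below it 60 mm along +y, up to 56 mm high. The bolt bar is 12 mm wide in y, up to 33 mm high; when in, its tip reaches x = -14 mm and bars the lane
- gate_bolt (a joint): travel of the bolt: 0 = fully in, bay barred; 0.030 m = drawn right out (towards the rack's -x). Stays where it is left, friction about 1.5 N. It can only be drawn when the cam lever is free
- lever_post (a point): centre of the upright round red grip post at the end of the cam lever, 62 mm from the lever's axis; 16 mm in diameter, 76 to 104 mm above the worktop. The lever's bar is 14 mm wide, 66 to 76 mm above the worktop
- cam_lever (a joint): angle of the cam lever about the upright axis, anticlockwise from above: 0 = locked, pointing to the rack's +x, its nose behind the bolt's cross arm; 1.45 rad = fully free, pointing along the rack's +y. Clears the bolt from about 1 rad. Stays where it is left, friction about 0.05 N m
- tin_a_center (a point): centre (half-way up) of a full food tin with a tomato label, 75 mm in diameter, 58 mm high, about 0.25 kg, standing on the worktop beside the fence before the mouth; may be absent
- tin_b_center (a point): centre of a second tin like it; may be absent
- tin_c_center (a point): centre of a third tin like it; may be absent
- spice_jar_center (a point): centre (half-way up) of a spice jar with a green lid, 46 mm in diameter, 106 mm high, z up, standing at first in the bay on the worktop, 140 mm or more past the bolt
- mat_top (a point): centre of the top of a round cork mat, 90 mm in diameter, 4 mm thick, fixed on the worktop in front of the bay to the left; nothing stands on it at first
- salt_shaker: salt shaker with a blue cap, 51 mm in diameter, 130 mm high, behind the rack, origin at the centre of its underside; leave alone
- teaspoon: teaspoon 133 mm long lying flat at the right, origin at the centre of its underside; leave alone

How it is judged:
By the outcome, as a careful person would: the job done as asked, in the order asked, and still so for the second after the job is handed in, with the robot touching nothing.
Of tin_a, tin_b, tin_c only 2 to 3 are there at a start; the rules pass over those that are not, and their reading is None.
At some moment in a run one of tin_a, tin_b, tin_c may be knocked a few centimetres aside while the robot is not near it.
It also fails if it takes over 208 s, if anything falls off the work surface, if the arm or the gripper's body presses on something with over 40 N, if the wrist force passes 120 N, or if a joint passes its speed limit or range.

ROBOT

A 6-joint arm with a two-finger parallel gripper is mounted at the origin on a cart in front of the work surface, level with it; the furniture and walls round the work are solid. World frame = base frame: x ahead of the robot, y to its left, z up, the work surface at z = 0. Lengths are in mm, angles in rad, forces in N, time in s.
With the tool pointing down it reaches from about 300 to 775 mm from the base axis. Payload 14.6 kg.
Tool frame: the origin (TCP) lies where the fingers leave the gripper's body, on its centre line; the fingertips stand 73 mm ahead of it and the grasp point (between the pads) lies 54 mm ahead of it; z points along the fingers, y is the line along which they close (so a half turn about z gives the same grasp; the last joint's range is limited). The gripper opens to 85 mm and grips with 20 to 120 N. Pads are 22 mm wide; open, the fingers measure 114 mm over their backs; the gripper's body (76 mm by 85 mm) begins 54 mm behind the grasp point. The pads swing forward as they close: fully open they stand 13 mm farther back than shut.
Start: joints at [-1.199, 0.3, 1.521, -0, 1.321, -0.067], TCP at [233.662, -497.888, 303.881] pointing down, gripper open.
Joint ranges: [-3.03, 3.03], [-0.79, 2.21], [0.23, 2.52], [-1.04, 4.18], [0, 3.07], [-2.55, 2.55]. Speed limits (rad/s): [2.22, 2.22, 2.57, 3.14, 3.14, 3.14].

INTERFACE

Orientations are given as a rotation vector (axis times angle).
In Python, from plant import arm gives the robot as it stands.
- The arm moves only by the tool arm_command, never from a script. Its argument "targets" is a list that holds one entry, the list of rows, each a list of 5 numbers: the shift along the tool's x, y, z in cm, then the turn about the tool's z in degrees, then the finger opening in cm, from 0 to 8.54. A call has 1 to 5 rows; each row is the pose to reach, as a shift and turn from the pose commanded when the call began, along the tool's axes at that moment; what a row does not reach only later rows make up. A row lasts 1/10 s, in which the tool goes at most 50 mm and 8.59 degrees, less where a joint would pass 70% of its speed; a pose out of reach is approached as far as the arm can. A call with a gripper value outside its range is refused whole. The fingers move at their own pace and stop on an object; the grip force is fixed at half the most. Time passes only in rows, so rows that repeat a pose let the fingers close. It gives the time, the measured TCP pose, the force, the opening and the grip force at its end, in the units of the state.
- arm.get_state(): the state, without advancing time (a new reading comes with each control period).
- arm.camera(name): name is "scene" or "top"; returns (picture, depth): 384x512x3 uint8, blue, green, red; 384x512 float32, mm along the optical axis (not along the pixel's ray), 0 where there is no reading.
- arm.camera_info(name): a dict with "mtx" (3x3 intrinsics, pixels), "k1" (the pictures are not rectified: a ray, as slopes to the right and down, at radius r is drawn at 1 + k1 r^2 times it, then the intrinsics apply), "extrinsics" (4x4, takes a point from world to camera coordinates). Camera axes: x right, y down, z forward; pixel columns grow to the right and rows downward; lengths in mm; the calibration is good to about 2 mm. A picture is of the moment at which its call begins. camera_info takes no time and is no camera call.
- arm.job_done(): hands the job in; it is judged then, once.
The state is a dict: "clock": time; "q": joint angles; "joint_velocities": joint speeds; "joint_torque": joint torques, N m; "eef_pos": TCP position; "tool_rot": TCP orientation; "ft_force": force on the tool from outside, world axes, zero at the start; "moment": the same for the moment, N m; "opening": opening from 0.0 (shut) to 1.0 (fully open); "finger_force": force on a finger pad.
Only numpy, scipy, OpenCV 4.12 (cv2) and the standard library are available. Lean on these libraries where they do the work, as an engineer would, in place of code of your own. Each camera call takes 0.05 s, during which the arm holds its last target. There are 200 camera calls.

## Working session

There is one attempt and no reset: what is moved stays moved. The work goes in short steps, Python scripts to look and compute and a tool call to move; the robot and the scene stay as the last step left them, time stands still between calls to the robot, and variables do not carry over. Pictures are saved under pics/ and viewed, at most 18 in all, crops included, and the job is handed in when it is done.

Besides the shell and the picture viewer there is one more tool, called after ">>>" as name(argument=value, ...), one argument or row to a line, values as JSON. arm_command: Moves the arm, as the interface text tells. Its arguments: {"type":"object","properties":{"targets":{"type":"array"}},"required":["targets"]}

```bash
mkdir -p pics; ls
python3 - <<'E'
from plant import arm
import cv2,numpy as np
for n in("scene","top"):
    p,d=arm.camera(n); cv2.imwrite(f"pics/{n}0.png",p); np.save(f"pics/{n}0.npy",d)
    i=arm.camera_info(n); print(n,i)
print(arm.get_state())
E
```

```text
pics
scene {'mtx': array([[395.80820611,   0.        , 250.42124515],
       [  0.        , 395.80820611, 193.14762929],
       [  0.        ,   0.        ,   1.        ]]), 'k1': 0.016974249623429086, 'extrinsics': array([[-8.92813634e-01, -4.50378406e-01, -6.56547370e-03,
         3.74811145e+02],
       [-3.47082799e-01,  6.97188289e-01, -6.27265510e-01,
         3.96131619e+02],
       [ 2.87084212e-01, -5.57752436e-01, -7.78777808e-01,
         1.15208415e+03],
       [ 0.00000000e+00,  0.00000000e+00,  0.00000000e+00,
         1.00000000e+00]])}
top {'mtx': array([[440.53942096,   0.        , 256.76901962],
       [  0.        , 440.53942096, 198.56143262],
       [  0.        ,   0.        ,   1.        ]]), 'k1': 0.034304074427729626, 'extrinsics': array([[-1.67267526e-02, -9.99657558e-01, -2.01241668e-02,
        -1.99650298e+02],
       [-9.96370877e-01,  1.83450037e-02, -8.31175996e-02,
         5.14385266e+02],
       [ 8.34583145e-02,  1.86608462e-02, -9.96336531e-01,
         1.27104045e+03],
       [ 0.00000000e+00,  0.00000000e+00,  0.00000000e+00,
         1.00000000e+00]])}
{'clock': 0.1, 'q': array([-1.19858684e+00,  3.00386262e-01,  1.52155140e+00,  4.57189985e-06,
        1.32068460e+00, -6.66141741e-02]), 'joint_velocities': array([ 0.00026843, -0.00339562, -0.00115093, -0.00130517,  0.00117186,
       -0.00072724]), 'joint_torque': array([ 1.26574836e-03, -5.44377780e+01, -3.62369406e+01, -4.24534460e-05,
        3.01972359e-03,  2.26704083e-05]), 'eef_pos': array([ 233.61968345, -497.75846355,  303.38036549]), 'tool_rot': array([-3.06528147e+00, -6.83561833e-01,  2.39207178e-04]), 'ft_force': array([-0.06071034,  0.5391272 ,  0.04255679]), 'moment': array([-0.02746992, -0.0549327 , -0.03378867]), 'finger_force': 0.0, 'opening': 0.999215267858257}
```

View pics/scene0.png

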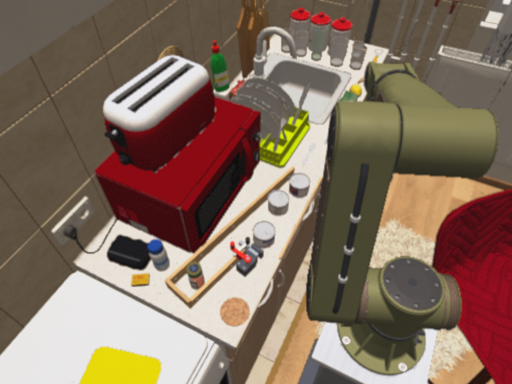

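View pics/top0.png

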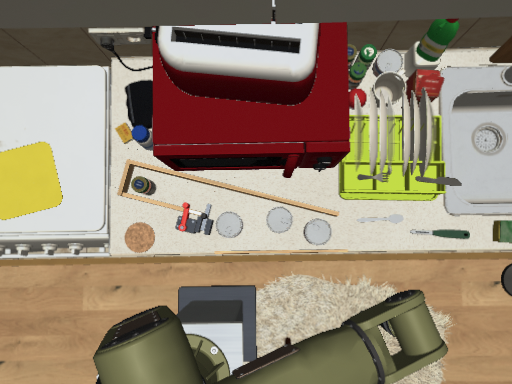

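The scene view shows three tins near (300,185), (278,203) and (263,233), the jar at (195,275), the red lever at (240,250) and the mat at (235,312). In the top view the tins are at (229,224), (279,219) and (317,232), the jar at (142,185), the lever at (185,215), the mat at (140,237), and the fence runs from (128,162) to (337,214). Next I'll write helpers and measure.

```bash
cat > h.py <<'E'
import numpy as np,cv2
from plant import arm
def ray(n,uv):
    i=arm.camera_info(n);K=i["mtx"];E=i["extrinsics"]
    d=(np.array(uv,float)-K[:2,2])/np.array([K[0,0],K[1,1]]);s=d.copy()
    for _ in range(8): s=d/(1+i["k1"]*(s@s))
    R,t=E[:3,:3],E[:3,3]
    return -R.T@t, R.T@np.array([s[0],s[1],1])
def onz(n,uv,z):
    o,r=ray(n,uv); return o+r*(z-o[2])/r[2]
def proj(n,P):
    i=arm.camera_info(n);K=i["mtx"];E=i["extrinsics"]
    c=E[:3,:3]@np.array(P,float)+E[:3,3]; s=c[:2]/c[2]; s=s*(1+i["k1"]*(s@s))
    return K[:2,:2]@s+K[:2,2]
def blobs(m,amin=20):
    n,l,s,c=cv2.connectedComponentsWithStats(m.astype(np.uint8))
    return [(c[k].round(1),s[k,4],s[k,:4]) for k in range(1,n) if s[k,4]>=amin]
def cloud(n,d):
    h,w=d.shape;i=arm.camera_info(n);K=i["mtx"];E=i["extrinsics"]
    v,u=np.mgrid[:h,:w];p=np.stack([u,v],-1).reshape(-1,1,2).astype(np.float64)
    s=cv2.undistortPoints(p,K,np.array([i["k1"],0,0,0])).reshape(h,w,2)
    c=np.dstack([s[...,0]*d,s[...,1]*d,d])
    return (c-E[:3,3])@E[:3,:3]
E
python3 - <<'E'
from h import *
for n in("top","scene"):
    p=cv2.imread(f"pics/{n}0.png");d=np.load(f"pics/{n}0.npy");C=cloud(n,d)
    h=cv2.cvtColor(p,cv2.COLOR_BGR2HSV).astype(int);H,S,V=h[...,0],h[...,1],h[...,2]
    x,y,z=C[...,0],C[...,1],C[...,2]
    R=(x>300)&(x<700)&(y<330)&(y>-480)&(d>0)
    print(n)
    for nm,m in dict(tin=R&(abs(z-58)<9)&(S<60)&(x<560),red=R&(S>150)&((H<8)|(H>172))&(z>50)&(z<130)&(x<560),mat=R&(abs(z-4)<10)&(S>70)&(H<22)&(y>50),jar=R&(z>95)&(z<125)&(x<570),
       fence=R&(abs(z-50)<7)&(S>60)&(H<25)&(x<640)).items():
        for b in blobs(m,25): 
            l=cv2.connectedComponents(m.astype(np.uint8))[1]; k=l==l[int(round(b[0][1])),int(round(b[0][0]))]
            print(nm,b[0],b[1],b[2], C[k&m].mean(0).round(0) if (k&m).any() else '')
cr=cv2.imread("pics/top0.png")[140:270,100:360]; cv2.imwrite("pics/c0.png",cv2.resize(cr,None,fx=3,fy=3,interpolation=cv2.INTER_CUBIC))
E
```

```text
top
tin [278.8 219.2] 546 [266 206  27  27] [ 448. -271.   55.]
tin [194.8 212. ] 33 [189 210  13   5] [473. -33.  56.]
tin [228.3 224.2] 540 [215 211  27  27] [ 436. -127.   55.]
tin [317.6 231.3] 544 [305 219  26  26] [ 412. -379.   55.]
red [184.3 216.3] 144 [178 203  12  28] [460.  -7.  79.]
mat [139.3 237.1] 708 [125 222  30  31] [405. 140.   4.]
jar [139.2 184.1] 215 [131 177  18  16] [550. 112. 105.]
jar [184.7 204.7] 28 [182 202   6   6] [491. -12. 103.]
fence [216.2 185.8] 1079 [117 159 222  57] 
scene
tin [299.5 181. ] 273 [290 173  21  18] [ 411. -379.   54.]
tin [278.2 198.6] 301 [268 190  22  18] [ 446. -270.   55.]
tin [263.7 230.6] 364 [253 221  23  20] [ 434. -127.   54.]
tin [243.3 246.3] 32 [239 242  11   9] [466. -42.  56.]
red [239.6 253.6] 110 [231 242  20  21] [458.  -2.  77.]
mat [234.3 311.3] 656 [220 298  30  28] [402. 142.   3.]
jar [193.8 269.2] 181 [186 262  16  15] [546. 117. 104.]
fence [218.9 237.1] 782 [165 166 130 137]
```

View pics/c0.png

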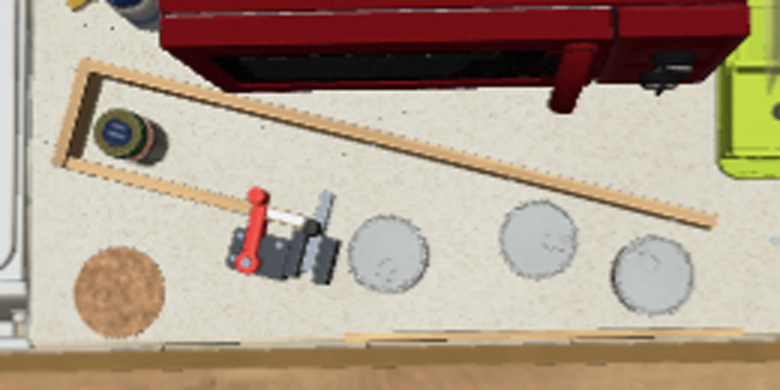

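The crop shows the bay's jar by the end wall. The red lever runs from its pivot at (245,263) up to its post at (257,195), the bolt knob is at (313,227), and three tins stand in front of the fence. The mat is at (120,292).

Run:
```python
from h import *
p=cv2.imread("pics/top0.png");d=np.load("pics/top0.npy");C=cloud("top",d)
h=cv2.cvtColor(p,cv2.COLOR_BGR2HSV).astype(int);H,S,V=h[...,0],h[...,1],h[...,2]
x,y,z=C[...,0],C[...,1],C[...,2]
m=(abs(z-50)<7)&(S>60)&(H<25)&(x<640)&(x>420)&(y<200)&(y>-450)
vs,us=np.nonzero(m); P=np.array([onz("top",(u,v),50)[:2] for u,v in zip(us,vs)])
# fit the fence line robustly
keep=np.ones(len(P),bool)
for _ in range(15):
    c=P[keep].mean(0);w=np.linalg.svd(P[keep]-c)[2][0]; n=np.array([-w[1],w[0]]); keep=abs((P-c)@n)<8
w=w*np.sign(w[1]); ex=np.array([w[1],-w[0]])
s=(P[keep]-c)@w; print("dir",w,"yaw",np.degrees(np.arctan2(-w[0],w[1])),"len",s.min(),s.max(),"std",((P[keep]-c)@n).std())
mid=c+w*(s.min()+s.max())/2   # ~ rack (48,-54)
O=mid-48*ex+54*w; print("origin A",O)
m2=(S>150)&((H<8)|(H>172))&(z>50)&(z<130)&(x<560)&(y<80)&(y>-80)
post=onz("top",(184.9,204.6),104)
print("post",post, "A rack", [(post[:2]-O)@ex,(post[:2]-O)@w])
for nm,uv,zz in [("pivot",(100+245/3,140+263/3),78),("knob",(100+314/3,140+227/3),85),("mat",(139.6,237.1),4),("t1",(228.5,224.3),58),("t2",(279,219.2),58),("t3",(317.5,231.3),58),("jar",(100+117/3,140+132/3),106)]:
    q=onz("top",uv,zz); print(nm,q.round(1),"rack",((q[:2]-O)@ex).round(1),((q[:2]-O)@w).round(1))
for nm,uv,zz in [("t1",(263.7,230.6),58),("t2",(278.2,198.6),58),("t3",(299.5,181),58),("mat",(234.3,311.3),4)]: print("scene",nm,onz("scene",uv,zz).round(1))
g=(z>20)&(x>430)&(x<900)&(y>-450)&(y<50)&(z<600)
for a in range(-400,60,50):
    k=(z>90)&(abs(y-a)<25)&(x>470)&(H<8); print(a,np.percentile(x[k],1).round() if k.sum()>5 else None)
```

```text
dir [0.26218272 0.96501825] yaw -15.199616665562457 len -314.2149162603755 313.1919546728314 std 3.5599734584327876
origin A [511.19574571 -71.83921098]
post [490.73773377 -13.04342326 104.        ] A rack [np.float64(-35.15759453041221), np.float64(51.37527082648851)]
pivot [428.4   0.9  78. ] rack -99.0 48.5
knob [460.3 -64.4  85. ] rack -51.0 -6.2
mat [404.4 139.3   4. ] rack -158.5 175.7
t1 [ 435.9 -128.1   58. ] rack -57.9 -74.1
t2 [ 447.9 -271.2   58. ] rack -8.8 -209.0
t3 [ 412.  -378.7   58. ] rack -15.3 -322.1
jar [549.6 112.6 106. ] rack -11.3 188.1
scene t1 [ 433.1 -124.    58. ]
scene t2 [ 445.3 -267.    58. ]
scene t3 [ 409.6 -375.2   58. ]
scene mat [402.  142.2   4. ]
-400 578.0
-350 579.0
-300 564.0
-250 598.0
-200 600.0
-150 599.0
-100 600.0
-50 600.0
0 484.0
50 598.0
```

```bash
cat >> h.py <<'E'
from scipy.spatial.transform import Rotation as Ro
O=np.array([510.,-70.]);TH=np.radians(-15.2)
EX=np.array([np.cos(TH),np.sin(TH)]);EY=np.array([-np.sin(TH),np.cos(TH)])
W=lambda a,b:O+a*EX+b*EY
RK=lambda p:np.array([(p[:2]-O)@EX,(p[:2]-O)@EY])
def st():
    s=arm.get_state();R=Ro.from_rotvec(s["tool_rot"]).as_matrix()
    psi=np.degrees(np.arctan2(R[1,0],R[0,0]))
    print("t",round(s["clock"],1),"tcp",s["eef_pos"].round(1),"psi",psi.round(1),"rack",RK(s["eef_pos"]).round(1),"F",s["ft_force"].round(1),"op",round(s["opening"]*85,1),"ff",round(s["finger_force"],1))
    return s,R,psi
def rel(*targets):
    """each target (x,y,z,psi) world -> tool shift cm and turn deg from now"""
    s,R,psi=st()
    for x,y,z,a in targets:
        v=R.T@(np.array([x,y,z])-s["eef_pos"]); print("->",(v/10).round(2),"turn",((psi-a+180)%360-180).__round__(1))
E
python3 -c "
from h import *
rel((470,80,300,-15.2),(548.5,114.5,134,-15.2))"
```

```text
t 0.1 tcp [ 233.6 -497.8  303.4] psi 25.1 rack [-154.6 -485.3] F [-0.1  0.5  0. ] op 84.9 ff 0.0
-> [ 45.95 -42.26   0.38] turn 40.3
-> [ 54.52 -42.03  16.99] turn 40.3
```

>>> arm_command(
  targets=[
    [[3.7,-3.4,0,0,8.5],[7.4,-6.8,0,0,8.5],[11.0,-10.2,0,0,8.5],[14.7,-13.5,0,0,8.5],[18.4,-16.9,0,0,8.5]],
  ],
)

```text
clock: 0.6
eef_pos: [328.5, -265.1, 303.8]
tool_rot: [-3.066, -0.683, -0.0]
ft_force: [1.3, -0.2, -1.1]
opening: 0.996
finger_force: 0.0
```

>>> arm_command(
  targets=[
    [[3.7,-3.4,0,0,8.5],[7.4,-6.8,0,0,8.5],[11.0,-10.2,0,0,8.5],[14.7,-13.5,0,0,8.5],[18.4,-16.9,0,0,8.5]],
  ],
)

```text
clock: 1.1
eef_pos: [423.2, -33.9, 303.9]
tool_rot: [3.066, 0.684, 0.0]
ft_force: [1.3, -1.3, -0.1]
opening: 0.994
finger_force: 0.0
```

```bash
python3 -c "
from h import *
rel((470,80,300,-15.2),(548.5,114.5,134,-15.2))"
```

```text
t 1.1 tcp [423.2 -33.9 303.9] psi 25.1 rack [-93.2  12. ] F [ 1.3 -1.3 -0.1] op 84.5 ff 0.0
-> [ 9.07 -8.33  0.39] turn 40.3
-> [17.64 -8.12 17.  ] turn 40.3
```

>>> arm_command(
  targets=[
    [[4,-2,0,8,8.5],[8,-4,0,16,8.5],[12,-6,0,24,8.5],[15,-7,0,32,8.5],[17.6,-8.1,0,40.3,8.5]],
  ],
)

```text
clock: 1.6
eef_pos: [548.8, 113.7, 303.2]
tool_rot: [3.113, -0.422, -0.001]
ft_force: [-1.0, -0.4, -0.3]
opening: 0.993
finger_force: 0.0
```

```bash
python3 -c "
from h import *
rel((548.5,114.5,134,-15.2))
p,d=arm.camera('top');cv2.imwrite('pics/top1.png',p[130:260,100:230].repeat(4,0).repeat(4,1))"
```

```text
t 1.6 tcp [548.8 113.7 303.2] psi -15.4 rack [-10.7 187.4] F [-1.  -0.4 -0.3] op 84.4 ff 0.0
-> [-0.03 -0.08 16.92] turn -0.2
```

View pics/top1.png

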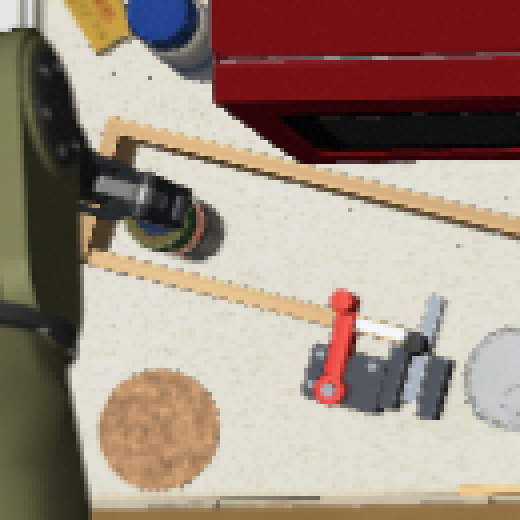

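The gripper hangs over the jar at about (170,215). The post is at (344,300), the knob at (415,343) and the mat at (160,430). Next is the descent and grasp.

>>> arm_command(
  targets=[
    [[0,0,4,0,8.5],[0,0,8,0,8.5],[0,0,12,0,8.5],[0,0,15,0,8.5],[0,0,16.9,0,8.5]],
  ],
)

```text
clock: 2.15
eef_pos: [546.9, 111.9, 132.1]
tool_rot: [3.113, -0.414, -0.005]
ft_force: [-0.1, -0.2, -0.4]
opening: 0.995
finger_force: 0.0
```

>>> arm_command(
  targets=[
    [[0,0,0,0,7],[0,0,0,0,5.5],[0,0,0,0,4.5],[0,0,0,0,4],[0,0,0,0,4]],
  ],
)

```text
clock: 2.65
eef_pos: [548.5, 112.3, 136.4]
tool_rot: [-3.113, 0.414, -0.004]
ft_force: [-0.2, 1.2, 6.8]
opening: 0.512
finger_force: 60.5
```

>>> arm_command(
  targets=[
    [[0,0,0,0,4],[0,0,0,0,4],[0,0,0,0,4],[0,0,0,0,4],[0,0,0,0,4]],
  ],
)

```text
clock: 3.15
eef_pos: [548.5, 112.3, 136.4]
tool_rot: [-3.113, 0.414, -0.004]
ft_force: [-1.3, 1.8, 7.7]
opening: 0.514
finger_force: 60.5
```

```bash
python3 -c "
from h import *
st()
for n in('top','scene'):
  p,d=arm.camera(n);cv2.imwrite('pics/%s2.png'%n,p[130:260,100:230].repeat(4,0).repeat(4,1) if n=='top' else p[230:340,150:280].repeat(4,0).repeat(4,1))"
```

```text
t 3.1 tcp [548.5 112.3 136.4] psi -15.2 rack [-10.6 186. ] F [-1.3  1.8  7.7] op 43.7 ff 60.5
```

>>> arm_command(
  targets=[
    [[0,0,-1.5,0,4],[0,0,-3.5,0,4],[0,0,-6,0,4],[0,0,-8,0,4],[0,0,-9,0,4]],
  ],
)

```text
clock: 3.75
eef_pos: [548.2, 112.1, 227.8]
tool_rot: [-3.113, 0.414, -0.005]
ft_force: [-0.3, 0.7, -1.2]
opening: 0.511
finger_force: 60.8
```

>>> arm_command(
  targets=[
    [[-1,0.1,0,0,4],[-3,0.2,0,0,4],[-5.5,0.4,0,0,4],[-8,0.6,0,0,4],[-10,0.8,0,0,4]],
  ],
)

```text
clock: 4.25
eef_pos: [447.1, 130.6, 223.8]
tool_rot: [3.114, -0.414, -0.003]
ft_force: [0.2, 0.6, -1.3]
opening: 0.514
finger_force: 60.8
```

>>> arm_command(
  targets=[
    [[-2,0.1,0,0,4],[-3.8,0.2,0,0,4],[-4.7,0.25,0,0,4],[-4.7,0.25,0,0,4],[-4.7,0.25,0,0,4]],
  ],
)

```text
clock: 4.75
eef_pos: [403.5, 140.3, 224.8]
tool_rot: [3.114, -0.414, 0.0]
ft_force: [-0.3, -0.5, -1.0]
opening: 0.509
finger_force: 60.8
```

```bash
python3 -c "
from h import *
rel((403.2,140.7,142,-15.2))
for n in('top','scene'):
  p,d=arm.camera(n);cv2.imwrite('pics/%s3.png'%n,p[130:260,100:230].repeat(4,0).repeat(4,1) if n=='top' else p[230:340,150:280].repeat(5,0).repeat(5,1))"
```

```text
t 4.8 tcp [403.5 140.3 224.8] psi -15.2 rack [-157.9  175.1] F [-0.3 -0.5 -1. ] op 43.3 ff 60.8
-> [-0.04 -0.03  8.28] turn 0.0
```

View pics/scene3.png

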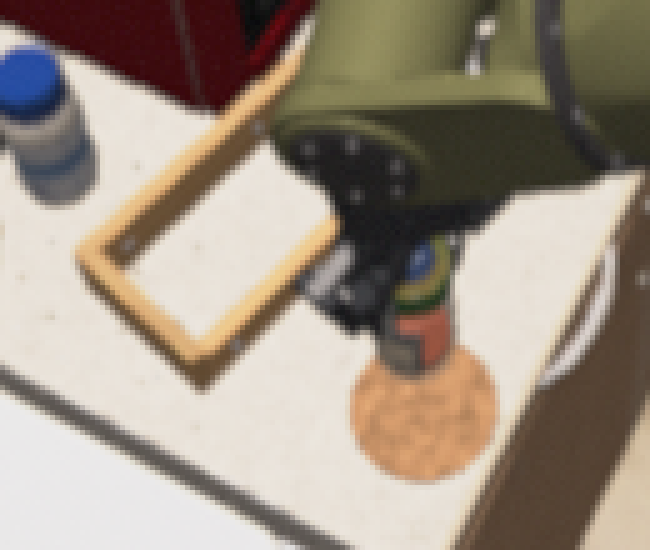

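The jar is held upright above the mat, with the jar at about (420,310) and the mat at (423,412). I'll lower it.

>>> arm_command(
  targets=[
    [[0,0,2,0,4],[0,0,4.5,0,4],[0,0,6.5,0,4],[0,0,7.5,0,4],[0,0,7.8,0,4]],
  ],
)

```text
clock: 5.35
eef_pos: [403.3, 140.2, 146.1]
tool_rot: [3.113, -0.415, -0.002]
ft_force: [0.2, 0.4, -0.8]
opening: 0.511
finger_force: 60.9
```

>>> arm_command(
  targets=[
    [[0,0,0.2,0,4],[0,0,0.4,0,4],[0,0,0.5,0,4],[0,0,0.5,0,4],[0,0,0.5,0,4]],
  ],
)

```text
clock: 5.85
eef_pos: [403.4, 140.4, 142.2]
tool_rot: [-3.114, 0.414, -0.001]
ft_force: [-0.2, 0.1, -0.5]
opening: 0.516
finger_force: 60.9
```

Not in contact yet, so I'll go a little lower.

>>> arm_command(
  targets=[
    [[0,0,0.1,0,4],[0,0,0.2,0,4],[0,0,0.25,0,4],[0,0,0.25,0,4],[0,0,0.25,0,4]],
  ],
)

```text
clock: 6.35
eef_pos: [403.8, 140.5, 140.3]
tool_rot: [-3.114, 0.414, -0.002]
ft_force: [-2.7, -1.4, 13.3]
opening: 0.515
finger_force: 60.9
```

```bash
python3 -c "
from h import *
st()
p,d=arm.camera('scene');cv2.imwrite('pics/s4.png',p[230:340,150:280].repeat(5,0).repeat(5,1))"
```

```text
t 6.3 tcp [403.8 140.5 140.3] psi -15.2 rack [-157.7  175.3] F [-2.7 -1.4 13.3] op 43.8 ff 60.9
```

View pics/s4.png

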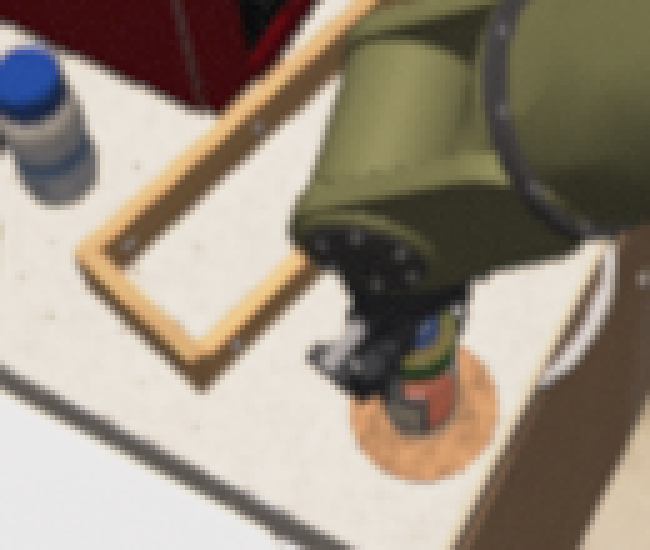

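The jar stands on the mat, with its base at about (423,415) and the mat centred near (423,412). I'll release, rise and check.

>>> arm_command(
  targets=[
    [[0,0,0,0,5],[0,0,0,0,6],[0,0,0,0,7.5],[0,0,0,0,8.5],[0,0,0,0,8.5]],
  ],
)

```text
clock: 6.9
eef_pos: [403.3, 140.4, 139.3]
tool_rot: [3.114, -0.414, -0.0]
ft_force: [-0.5, 0.0, -0.4]
opening: 0.994
finger_force: 0.0
```

>>> arm_command(
  targets=[
    [[0,0,0,0,8.5],[0,0,-2,0,8.5],[0,0,-6,0,8.5],[0,0,-10,0,8.5],[0,0,-14,0,8.5]],
  ],
)

```text
clock: 7.4
eef_pos: [403.0, 140.3, 281.0]
tool_rot: [3.114, -0.414, -0.0]
ft_force: [-0.1, 0.2, -0.4]
opening: 0.996
finger_force: 0.0
```

```bash
python3 -c "
from h import *
rel((489,-11.5,270,-15.2),(489,-11.5,155,-15.2))
for n in('top','scene'):
    p,d=arm.camera(n)
    h=cv2.cvtColor(p,cv2.COLOR_BGR2HSV).astype(int);C=cloud(n,d)
    m=(C[...,2]>90)&(C[...,2]<125)&(abs(C[...,0]-405)<60)&(abs(C[...,1]-140)<60)
    for b in blobs(m,30): print(n,'jar top',b[0],b[1],onz(n,b[0],106).round(1))
"
```

```text
t 7.4 tcp [403.  140.3 281. ] psi -15.2 rack [-158.4  174.9] F [-0.1  0.2 -0.4] op 84.6 ff 0.0
-> [12.27 12.4   1.1 ] turn 0.0
-> [12.28 12.4  12.6 ] turn 0.0
top jar top [130.1 233.1] 118 [415.6 136.1 106. ]
scene jar top [232.4 297.8] 227 [401.9 145.4 106. ]
```

>>> arm_command(
  targets=[
    [[2.5,2.5,0,0,7],[5,5,0,0,5],[7.5,7.5,0,0,3.5],[10,10,0,0,2.6],[12.3,12.4,0,0,2.6]],
  ],
)

```text
clock: 8.0
eef_pos: [490.1, -12.9, 278.7]
tool_rot: [-3.114, 0.415, 0.001]
ft_force: [-0.8, 0.4, 1.2]
opening: 0.302
finger_force: 0.0
```

>>> arm_command(
  targets=[
    [[0,0,0,0,2.6],[0,0,1,0,2.6],[0,0,3,0,2.6],[0,0,5,0,2.6],[0,0,7,0,2.6]],
  ],
)

```text
clock: 8.5
eef_pos: [488.8, -10.4, 207.8]
tool_rot: [-3.114, 0.412, 0.001]
ft_force: [1.2, -0.3, -0.8]
opening: 0.308
finger_force: 0.0
```

```bash
python3 -c "
from h import *
rel((489,-11.5,155,-15.2))
for n in('top','scene'):
  p,d=arm.camera(n);cv2.imwrite('pics/%s5.png'%n,p[150:280,120:270].repeat(4,0).repeat(4,1) if n=='top' else p[200:300,190:310].repeat(5,0).repeat(5,1))"
```

```text
t 8.5 tcp [488.8 -10.4 207.8] psi -15.1 rack [-36.1  52. ] F [ 1.2 -0.3 -0.8] op 26.2 ff 0.0
-> [0.05 0.1  5.28] turn 0.1
```

View pics/scene5.png

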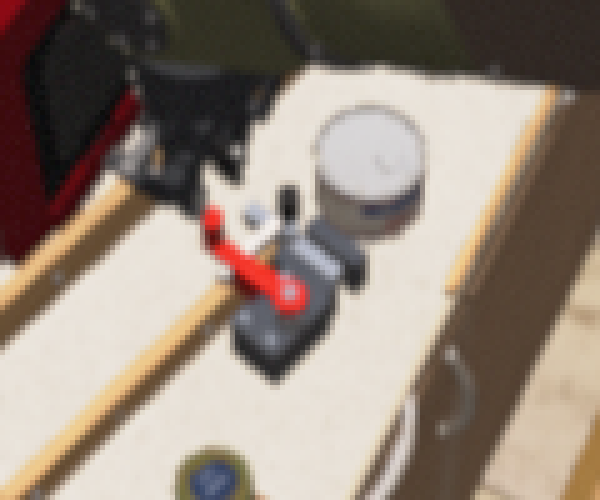

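The scene shows the fingers at about (185,195) and (235,160), just above the red post at (212,215), with a tin at (370,155). I'll check the alignment numerically.

```bash
python3 -c "
from h import *
print(onz('scene',(232.3,242.0),104).round(1), 'tip proj crop',((proj('scene',(488.8,-10.4,137))-[190,200])*5).round(), 'post proj',((proj('scene',(489,-11.5,104))-[190,200])*5).round())
P=np.array([428.6,3.9])
print('pivot scene crop (290,292):',onz('scene',(190+291/5,200+292/5),78).round(1))
"
```

```text
[489.2 -15.1 104. ] tip proj crop [206. 187.] post proj [209. 215.]
pivot scene crop (290,292): [426.4   1.   78. ]
```

>>> arm_command(
  targets=[
    [[0,0.2,1,0,2.6],[0,0.2,2.5,0,2.6],[0,0.2,4,0,2.6],[0,0.2,5.2,0,2.6],[0,0.2,5.2,0,2.6]],
  ],
)

```text
clock: 9.1
eef_pos: [488.6, -13.2, 156.3]
tool_rot: [3.114, -0.414, -0.003]
ft_force: [-0.7, -0.2, -0.2]
opening: 0.308
finger_force: 0.0
```

```bash
python3 -c "
from h import *
s,R,psi=st()
P=np.array([428.5,1.5]);e=s['eef_pos'][:2];r0=(e-P)
print(np.linalg.norm(r0),np.degrees(np.arctan2(r0[1],r0[0])))
# arc in 4 legs of 25 deg (tool frame at each leg start), chord of radius 62
c=lambda a:np.array([62*(np.cos(a)-1),62*np.sin(a)])
for a in np.radians([6,12,18,24,8]): print(np.degrees(a).round(),'tool x,y cm',(c(a)[0]/10).round(2),(-c(a)[1]/10).round(2))
p,d=arm.camera('top');cv2.imwrite('pics/t6.png',p[150:280,120:270].repeat(4,0).repeat(4,1))
"
```

```text
t 9.1 tcp [488.6 -13.2 156.3] psi -15.1 rack [-35.6  49.2] F [-0.7 -0.2 -0.2] op 26.1 ff 0.0
61.86148094315315 -13.773367292058039
6.0 tool x,y cm -0.03 -0.65
12.0 tool x,y cm -0.14 -1.29
18.0 tool x,y cm -0.3 -1.92
24.0 tool x,y cm -0.54 -2.52
8.0 tool x,y cm -0.06 -0.86
```

>>> arm_command(
  targets=[
    [[0,-0.65,0,-6,2.6],[-0.14,-1.29,0,-12,2.6],[-0.3,-1.92,0,-18,2.6],[-0.54,-2.52,0,-24,2.6]],
  ],
)

```text
clock: 9.55
eef_pos: [490.8, 12.5, 158.3]
tool_rot: [3.131, 0.249, 0.002]
ft_force: [-0.7, -1.0, -0.9]
opening: 0.308
finger_force: 0.5
```

>>> arm_command(
  targets=[
    [[0,-0.65,0,-6,2.6],[-0.14,-1.29,0,-12,2.6],[-0.3,-1.92,0,-18,2.6],[-0.54,-2.52,0,-24,2.6]],
  ],
)

```text
clock: 9.95
eef_pos: [481.6, 36.6, 158.3]
tool_rot: [3.011, 0.895, 0.002]
ft_force: [0.3, -1.8, -0.3]
opening: 0.304
finger_force: 0.5
```

>>> arm_command(
  targets=[
    [[0,-0.65,0,-6,2.6],[-0.14,-1.29,0,-12,2.6],[-0.3,-1.92,0,-18,2.6],[-0.54,-2.52,0,-24,2.6]],
  ],
)

```text
clock: 10.35
eef_pos: [463.4, 54.9, 158.4]
tool_rot: [2.759, 1.501, 0.003]
ft_force: [0.8, 0.1, -0.2]
opening: 0.308
finger_force: 0.6
```

>>> arm_command(
  targets=[
    [[0,-0.65,0,-6,2.6],[-0.14,-1.29,0,-12,2.6],[-0.14,-1.29,0,-12,2.6]],
  ],
)

```text
clock: 10.65
eef_pos: [451.5, 60.8, 158.3]
tool_rot: [2.589, 1.778, 0.002]
ft_force: [-0.2, 0.0, 0.3]
opening: 0.304
finger_force: 0.0
```

```bash
python3 -c "
from h import *
s,R,psi=st()
p,d=arm.camera('scene');cv2.imwrite('pics/s6.png',p[200:300,190:310].repeat(5,0).repeat(5,1))
"
```

```text
t 10.7 tcp [451.5  60.8 158.3] psi 69.0 rack [-90.8 110.9] F [-0.2  0.   0.3] op 25.8 ff 0.0
```

>>> arm_command(
  targets=[
    [[0,-0.4,0,-3,2.6],[0,-0.7,0,-6,2.6],[0,-0.9,0,-6,2.6],[0,-0.9,0,-6,2.6]],
  ],
)

```text
clock: 11.1
eef_pos: [445.5, 62.5, 158.3]
tool_rot: [2.494, 1.901, 0.007]
ft_force: [20.5, -13.4, -11.0]
opening: 0.307
finger_force: 11.5
```

```bash
python3 -c "
from h import *
s,R,psi=st()
p,d=arm.camera('scene');cv2.imwrite('pics/s6.png',p[200:300,190:310].repeat(5,0).repeat(5,1))
"
```

```text
t 11.1 tcp [445.5  62.5 158.3] psi 74.6 rack [-97. 111.] F [ 20.5 -13.4 -11. ] op 26.1 ff 11.5
```

View pics/s6.png

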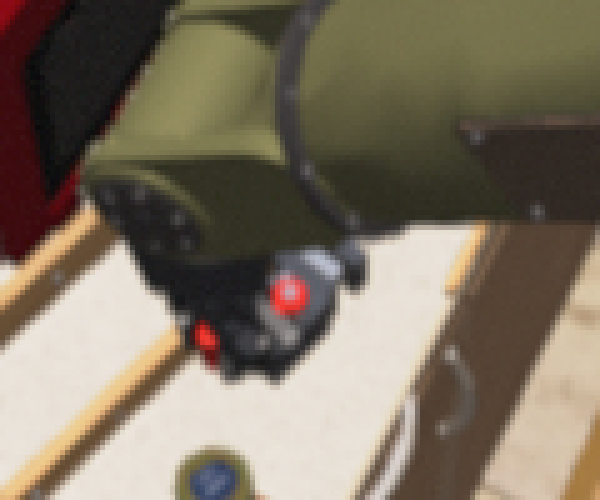

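```bash
python3 -c "
from h import *
print(onz('scene',(190+205/5,200+335/5),104).round(1))
for a in (60,70,83): 
  t=np.radians(a-15.2); print(a,((proj('scene',(428.5+62*np.cos(t),1.5+62*np.sin(t),104))-[190,200])*5).round())
print(((proj('scene',(445.5,62.5,85))-[190,200])*5).round())
"
```

```text
[451.7  62.2 104. ]
60 [188. 298.]
70 [195. 313.]
83 [207. 330.]
[215. 355.]
```

>>> arm_command(
  targets=[
    [[0,0.4,0,0,2.6],[0,0.4,-1,0,2.6],[0,0.4,-5,0,2.6],[0,0.4,-9,0,2.6],[0,0.4,-12,0,2.6]],
  ],
)

```text
clock: 11.65
eef_pos: [446.9, 62.8, 280.7]
tool_rot: [2.496, 1.906, 0.003]
ft_force: [0.5, 0.3, 0.9]
opening: 0.298
finger_force: 0.0
```

>>> arm_command(
  targets=[
    [[-3,-2,0,0,2.6],[-6,-2,0,0,2.6],[-9,-2,0,0,2.6],[-12,-2,0,0,2.6]],
  ],
)

```text
clock: 12.05
eef_pos: [395.6, -48.7, 278.5]
tool_rot: [2.496, 1.907, 0.001]
ft_force: [0.5, 0.6, 0.8]
opening: 0.304
finger_force: 0.0
```

```bash
python3 -c "
from h import *
s,R,psi=st()
p,d=arm.camera('scene');cv2.imwrite('pics/s7.png',p[200:300,190:310].repeat(5,0).repeat(5,1))
h=cv2.cvtColor(p,cv2.COLOR_BGR2HSV).astype(int);m=(h[...,1]>150)&((h[...,0]<8)|(h[...,0]>172));m[:225]=0;m[320:]=0;m[:,:200]=0;m[:,290:]=0
print([ (b[0],b[2]) for b in blobs(m,8)])
"
```

```text
t 12.1 tcp [395.6 -48.7 278.5] psi 74.8 rack [-116.    -9.4] F [0.5 0.6 0.8] op 25.8 ff 0.0
[(array([206.2, 234.1]), array([200, 225,  15,  20], dtype=int32)), (array([238.9, 265.2]), array([229, 256,  22,  17], dtype=int32))]
```

View pics/s7.png

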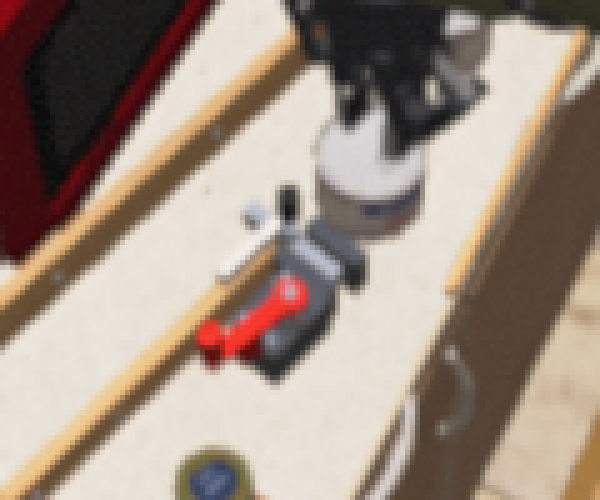

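The lever now points along the bay, with its post at (212,338) and pivot at (290,292). The knob is at (289,200).

```bash
python3 -c "
from h import *
a=onz('scene',(190+289/5,200+189/5),85);b=onz('top',(204,215.9),85);print(a.round(1),b.round(1))
k=(a+b)/2
rel((k[0],k[1],278,74.8),(k[0],k[1],138,74.8))
"
```

```text
[459.1 -60.7  85. ] [459.7 -62.6  85. ]
t 12.1 tcp [394.9 -51.2 278.4] psi 74.7 rack [-116.   -12.1] F [-0.2  0.3  0.7] op 26.0 ff 0.0
-> [0.7  6.49 0.04] turn -0.1
-> [ 0.71  6.48 14.04] turn -0.1
```

>>> arm_command(
  targets=[
    [[0.4,3,0,0,2.6],[0.7,6.5,0,0,2.6],[0.7,6.5,3,0,2.6],[0.7,6.5,6.5,0,2.6],[0.7,6.5,8,0,2.6]],
  ],
)

```text
clock: 12.6
eef_pos: [460.0, -57.8, 195.5]
tool_rot: [-2.495, -1.905, 0.003]
ft_force: [-0.3, 0.3, 0.4]
opening: 0.307
finger_force: 0.0
```

>>> arm_command(
  targets=[
    [[0,0,1,0,2.6],[0,0,2.5,0,2.6],[0,0,4,0,2.6],[0,0,5.5,0,2.6],[0,0,6,0,2.6]],
  ],
)

```text
clock: 13.1
eef_pos: [460.8, -58.0, 137.2]
tool_rot: [-2.496, -1.907, 0.0]
ft_force: [-0.7, 0.4, 0.1]
opening: 0.3
finger_force: 0.0
```

```bash
sed -i 's/O=np.array(\[510.,-70.\])/O=np.array([509.7,-73.])/' h.py; python3 -c "
from h import *
s,R,psi=st()"
```

```text
t 13.1 tcp [460.8 -58.  137.2] psi 74.8 rack [-51.1   1.6] F [-0.7  0.4  0.1] op 25.5 ff 0.0
```

>>> arm_command(
  targets=[
    [[0,-0.7,0,0,2.6],[0,-1.4,0,0,2.6],[0,-2.1,0,0,2.6],[0,-2.8,0,0,2.6],[0,-3.4,0,0,2.6]],
  ],
)

```text
clock: 13.6
eef_pos: [427.6, -49.1, 137.9]
tool_rot: [2.494, 1.908, 0.001]
ft_force: [1.4, -1.1, 1.3]
opening: 0.306
finger_force: 0.9
```

>>> arm_command(
  targets=[
    [[0,-0.2,0,0,2.6],[0,-0.3,0,0,2.6],[0,-0.3,0,0,2.6]],
  ],
)

```text
clock: 13.9
eef_pos: [425.8, -48.6, 137.8]
tool_rot: [2.493, 1.908, 0.003]
ft_force: [6.4, -1.9, -1.9]
opening: 0.302
finger_force: 3.4
```

>>> arm_command(
  targets=[
    [[0,-0.2,0,0,2.6],[0,-0.2,0,0,2.6],[0,-0.2,0,0,2.6]],
  ],
)

```text
clock: 14.2
eef_pos: [425.1, -48.4, 137.9]
tool_rot: [2.491, 1.906, 0.006]
ft_force: [20.0, -3.4, -11.4]
opening: 0.304
finger_force: 10.0
```

>>> arm_command(
  targets=[
    [[0,0.5,0,0,2.6],[0,0.5,0,0,2.6],[0,0.5,-4,0,2.6],[0,0.5,-8,0,2.6],[0,0.5,-12,0,2.6]],
  ],
)

```text
clock: 14.7
eef_pos: [427.3, -49.0, 258.6]
tool_rot: [-2.494, -1.908, 0.002]
ft_force: [-0.7, -0.7, 0.9]
opening: 0.308
finger_force: 0.0
```

>>> arm_command(
  targets=[
    [[-5,0,0,0,3.6],[-10,0,0,0,3.6],[-15,0,0,0,3.6],[-20,0,0,0,3.6],[-25,0,0,0,3.6]],
  ],
)

```text
clock: 15.2
eef_pos: [361.4, -292.0, 257.4]
tool_rot: [-2.495, -1.909, 0.0]
ft_force: [1.0, -0.5, 0.1]
opening: 0.417
finger_force: 0.0
```

>>> arm_command(
  targets=[
    [[-5,0,0,0,3.6],[-10,0,0,0,3.6],[-15,0,0,0,3.6],[-20,0,0,0,3.6],[-25,0,0,0,3.6]],
  ],
)

```text
clock: 15.7
eef_pos: [296.1, -533.4, 257.0]
tool_rot: [-2.494, -1.908, -0.001]
ft_force: [1.1, -0.3, 1.0]
opening: 0.422
finger_force: 0.0
```

```bash
cat >> h.py <<'E'
def tins(show=None):
    for n in("top","scene"):
        p,d=arm.camera(n)
        if show: cv2.imwrite(f"pics/{n}{show}.png",p[140:270,100:360].repeat(3,0).repeat(3,1) if n=="top" else p[160:320,150:320].repeat(3,0).repeat(3,1))
        C=cloud(n,d);h=cv2.cvtColor(p,cv2.COLOR_BGR2HSV).astype(int);x,y,z=C[...,0],C[...,1],C[...,2]
        m=(abs(z-56)<8)&(h[...,1]<60)&(x>340)&(x<600)&(y>-480)&(y<200)&(d>0)
        off=(-1,0) if n=="top" else (1.3,-0.5)
        for b in blobs(m,90):
            q=onz(n,b[0],58); print(n,"tin",b[0],b[1],b[2][2:],q[:2].round(1),"rack",RK(q).round(1))
E
python3 -c "
from h import *
s,R,psi=st();tins('8')"
```

```text
t 15.7 tcp [ 296.1 -533.4  257. ] psi 74.8 rack [ -85.4 -500.2] F [ 1.1 -0.3  1. ] op 35.9 ff 0.0
top tin [278.8 219.3] 548 [27 27] [ 447.6 -270.7] rack [  -8.1 -207. ]
top tin [228.3 224.2] 546 [27 27] [ 436.2 -127.6] rack [-56.6 -71.9]
top tin [317.6 231.5] 550 [26 26] [ 411.4 -379. ] rack [ -14.6 -321. ]
scene tin [299.6 181.1] 281 [21 18] [ 409.1 -374.9] rack [ -17.9 -317.7]
scene tin [278.1 198.6] 309 [22 19] [ 445.6 -266.8] rack [ -11.  -203.8]
scene tin [263.8 230.6] 366 [23 21] [ 432.8 -124.1] rack [-60.8 -69.5]
```

View pics/top8.png

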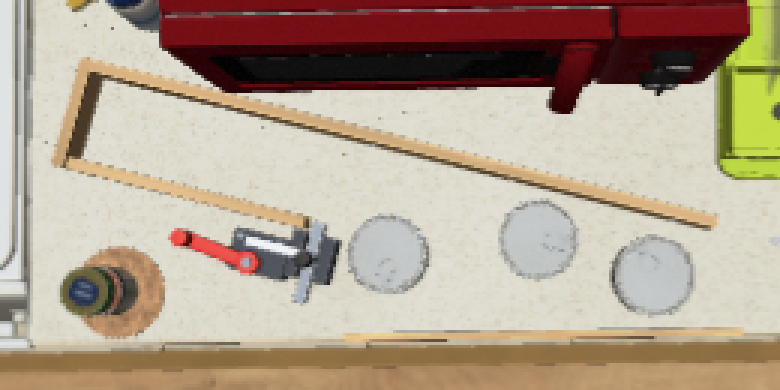

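The bolt is fully drawn, the lever points along the bay, and the jar stands on the mat. The tins are at (388,253), (538,239) and (652,275). I'll go behind the nearest tin (rack -58.7,-70.7) to push it toward the fence.

>>> arm_command(
  targets=[
    [[4.3,-0.3,0,0,3.6],[8.6,-0.6,0,0,3.6],[12.9,-0.8,0,0,3.6],[17.2,-1.1,0,0,3.6],[21.5,-1.4,0,0,3.6]],
  ],
)

```text
clock: 16.3
eef_pos: [339.7, -318.3, 257.1]
tool_rot: [-2.494, -1.908, -0.0]
ft_force: [0.3, 0.1, -0.2]
opening: 0.424
finger_force: 0.0
```

>>> arm_command(
  targets=[
    [[4.3,-0.3,0,0,3.6],[8.6,-0.6,0,0,3.6],[12.9,-0.8,0,0,3.6],[17.2,-1.1,0,0,3.6],[21.5,-1.4,0,0,3.6]],
  ],
)

```text
clock: 16.8
eef_pos: [382.1, -107.3, 257.3]
tool_rot: [-2.495, -1.909, 0.0]
ft_force: [-0.1, -1.3, 0.6]
opening: 0.421
finger_force: 0.0
```

>>> arm_command(
  targets=[
    [[0,0,0,8,3.6],[0,0,0,16,3.6],[0,0,0,24,3.6],[0,0,0,32,3.6],[0,0,0,40,3.6]],
  ],
)

```text
clock: 17.3
eef_pos: [382.1, -108.9, 257.1]
tool_rot: [-2.999, -0.932, 0.001]
ft_force: [-0.3, 0.3, 0.2]
opening: 0.425
finger_force: 0.0
```

>>> arm_command(
  targets=[
    [[0,0,0,8,3.6],[0,0,0,16,3.6],[0,0,0,24,3.6],[0,0,0,32,3.6],[0,0,0,40,3.6]],
  ],
)

```text
clock: 17.8
eef_pos: [382.1, -109.0, 257.2]
tool_rot: [-3.138, 0.15, 0.001]
ft_force: [-0.4, 1.1, -0.1]
opening: 0.42
finger_force: 0.0
```

>>> arm_command(
  targets=[
    [[0,0,0,8,3.6],[0,0,0,10,3.6],[0,0,0,10,3.6]],
  ],
)

```text
clock: 18.1
eef_pos: [382.2, -109.0, 257.2]
tool_rot: [-3.114, 0.415, 0.001]
ft_force: [-0.4, 0.6, 0.7]
opening: 0.42
finger_force: 0.0
```

```bash
python3 -c "
from h import *
w=W(-113,-71);rel((w[0],w[1],92,-15.2))"
```

```text
t 18.1 tcp [ 382.2 -109.   257.2] psi -15.2 rack [-113.6  -68.2] F [-0.4  0.6  0.7] op 35.7 ff 0.0
-> [ 0.07  0.28 16.52] turn 0.0
```

>>> arm_command(
  targets=[
    [[0,0.3,4,0,3.6],[0,0.3,8,0,3.6],[0,0.3,12,0,3.6],[0,0.3,15,0,3.6],[0,0.3,16.5,0,3.6]],
  ],
)

```text
clock: 18.6
eef_pos: [380.6, -111.7, 90.1]
tool_rot: [-3.114, 0.411, 0.006]
ft_force: [0.1, -0.5, 0.9]
opening: 0.419
finger_force: 0.0
```

>>> arm_command(
  targets=[
    [[0.6,0,0,0,3.6],[1.2,0,0,0,3.6],[1.8,0,0,0,3.6],[2.4,0,0,0,3.6],[3,0,0,0,3.6]],
  ],
)

```text
clock: 19.1
eef_pos: [411.5, -120.3, 93.0]
tool_rot: [3.114, -0.414, 0.001]
ft_force: [-3.2, 0.6, 2.5]
opening: 0.421
finger_force: 1.6
```

>>> arm_command(
  targets=[
    [[0.6,0,0,0,3.6],[1.2,0,0,0,3.6],[1.8,0,0,0,3.6],[2.4,0,0,0,3.6],[3,0,0,0,3.6]],
  ],
)

```text
clock: 19.6
eef_pos: [440.2, -128.2, 92.4]
tool_rot: [-3.114, 0.414, 0.0]
ft_force: [-5.1, 0.5, 5.2]
opening: 0.425
finger_force: 2.8
```

```bash
python3 -c "
from h import *
s,R,psi=st();tins('9')"
```

```text
t 19.6 tcp [ 440.2 -128.2   92.4] psi -15.2 rack [-52.6 -71.4] F [-5.1  0.5  5.2] op 36.1 ff 2.8
top tin [234.1 202. ] 269 [25 16] [ 498.9 -144.8] rack [  8.4 -72.1]
top tin [278.9 219.3] 549 [27 27] [ 447.6 -271. ] rack [  -8.  -207.3]
top tin [317.6 231.5] 551 [26 26] [ 411.4 -379. ] rack [ -14.6 -321. ]
scene tin [246.6 221.2] 139 [12 17] [ 500.4 -132.3] rack [  6.6 -59.6]
```

View pics/scene9.png

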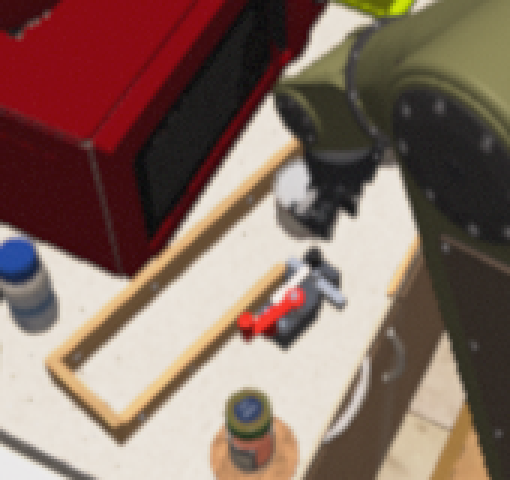

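The tin at (295,190) is now near the fence, with the gripper in front of it, and the jar stands centred on the mat at (250,435). I'll push gently until the tin touches the fence.

>>> arm_command(
  targets=[
    [[0.3,0,0,0,3.6],[0.5,0,0,0,3.6],[0.7,0,0,0,3.6],[0.7,0,0,0,3.6]],
  ],
)

```text
clock: 20.1
eef_pos: [446.8, -129.9, 92.4]
tool_rot: [3.114, -0.414, 0.0]
ft_force: [0.2, 0.4, 0.2]
opening: 0.425
finger_force: 0.0
```

>>> arm_command(
  targets=[
    [[0.1,0,0,0,3.6],[0.2,0,0,0,3.6],[0.3,0,0,0,3.6],[0.3,0,0,0,3.6]],
  ],
)

```text
clock: 20.5
eef_pos: [449.6, -130.7, 92.4]
tool_rot: [3.114, -0.414, 0.0]
ft_force: [-0.4, 0.0, -0.5]
opening: 0.421
finger_force: 0.2
```

>>> arm_command(
  targets=[
    [[-2,0,0,0,3.6],[-4,0,0,0,3.6],[-4,0,-5,0,3.6],[-4,0,-10,0,3.6],[-4,0,-14,0,3.6]],
  ],
)

```text
clock: 21.0
eef_pos: [410.9, -120.2, 235.2]
tool_rot: [3.114, -0.414, 0.003]
ft_force: [-0.5, 0.0, -0.3]
opening: 0.42
finger_force: 0.0
```

```bash
python3 -c "
from h import *
s,R,psi=st();tins('10')"
```

```text
t 21.0 tcp [ 410.9 -120.2  235.2] psi -15.2 rack [-83.  -71.5] F [-0.5  0.  -0.3] op 35.7 ff 0.0
top tin [233.1 204. ] 544 [27 27] [ 493.3 -141.9] rack [  2.2 -70.8]
top tin [278.8 219.3] 548 [27 27] [ 447.6 -270.7] rack [  -8.1 -207. ]
top tin [317.6 231.5] 551 [26 26] [ 411.4 -379. ] rack [ -14.6 -321. ]
scene tin [284.2 201.2] 92 [11 15] [ 421.9 -265.8] rack [ -34.2 -209.1]
scene tin [250.1 221.1] 348 [23 20] [ 490.1 -137.8] rack [ -1.9 -67.7]
```

>>> arm_command(
  targets=[
    [[2,1.4,0,0,3.6],[4,2.8,0,0,3.6],[6,4.2,0,0,3.6],[8.3,5.5,0,0,3.6],[8.3,5.5,0,0,3.6]],
  ],
)

```text
clock: 21.6
eef_pos: [477.8, -196.6, 231.7]
tool_rot: [3.114, -0.416, 0.0]
ft_force: [-0.4, 0.6, -0.4]
opening: 0.42
finger_force: 0.0
```

>>> arm_command(
  targets=[
    [[0,0,0,-8,3.6],[0,0,0,-16,3.6],[0,0,0,-24,3.6],[0,0,0,-32,3.6],[0,0,0,-40,3.6]],
  ],
)

```text
clock: 22.1
eef_pos: [476.3, -194.6, 232.0]
tool_rot: [-3.066, -0.685, 0.0]
ft_force: [0.3, -0.0, 0.2]
opening: 0.425
finger_force: 0.0
```

>>> arm_command(
  targets=[
    [[0,0,0,-8,3.6],[0,0,0,-16,3.6],[0,0,0,-24,3.6],[0,0,0,-32,3.6],[0,0,0,-40,3.6]],
  ],
)

```text
clock: 22.6
eef_pos: [476.3, -194.6, 232.0]
tool_rot: [-2.647, -1.692, 0.0]
ft_force: [-0.2, 0.1, -0.8]
opening: 0.424
finger_force: 0.0
```

>>> arm_command(
  targets=[
    [[0,0,0,-8,3.6],[0,0,0,-10,3.6],[0,0,0,-10,3.6]],
  ],
)

```text
clock: 22.9
eef_pos: [476.3, -194.6, 232.0]
tool_rot: [-2.494, -1.909, 0.0]
ft_force: [0.6, 0.6, 0.4]
opening: 0.419
finger_force: 0.0
```

```bash
python3 -c "
from h import *
tins();w=W(0,-125);rel((w[0],w[1],92,74.8))"
```

```text
top tin [280.2 220. ] 479 [26 27] [ 445.6 -274.6] rack [  -9.  -211.4]
top tin [317.6 231.4] 549 [26 26] [ 411.7 -379. ] rack [ -14.3 -321. ]
scene tin [295.9 179.3] 145 [16 16] [ 424.4 -376.9] rack [  -2.7 -315.7]
scene tin [278.3 198.8] 313 [22 19] [ 444.6 -266.3] rack [ -12.1 -203.6]
scene tin [250.1 221.1] 347 [23 20] [ 490.1 -137.8] rack [ -1.9 -67.7]
t 23.0 tcp [ 476.4 -194.7  232.2] psi 74.8 rack [  -0.2 -126.2] F [ 0.3 -0.7  0.5] op 36.2 ff 0.0
-> [ 0.12  0.03 14.02] turn -0.0
```

>>> arm_command(
  targets=[
    [[0,0,4,0,3.6],[0,0,8,0,3.6],[0,0,11,0,3.6],[0,0,13,0,3.6],[0,0,14,0,3.6]],
  ],
)

```text
clock: 23.5
eef_pos: [475.9, -194.6, 90.6]
tool_rot: [-2.494, -1.906, 0.002]
ft_force: [-0.2, 0.6, 0.9]
opening: 0.418
finger_force: 0.0
```

>>> arm_command(
  targets=[
    [[0.8,0,0,0,3.6],[1.6,0,0,0,3.6],[2.4,0,0,0,3.6],[3.2,0,0,0,3.6],[4,0,0,0,3.6]],
  ],
)

```text
clock: 24.0
eef_pos: [487.4, -155.7, 93.0]
tool_rot: [2.494, 1.909, 0.001]
ft_force: [-1.1, -2.6, 1.5]
opening: 0.423
finger_force: 1.1
```

>>> arm_command(
  targets=[
    [[0.8,0,0,0,3.6],[1.6,0,0,0,3.6],[2.4,0,0,0,3.6],[3.2,0,0,0,3.6],[4,0,0,0,3.6]],
  ],
)

```text
clock: 24.5
eef_pos: [497.7, -117.2, 92.5]
tool_rot: [2.495, 1.909, 0.0]
ft_force: [-1.0, -4.2, 4.5]
opening: 0.419
finger_force: 2.6
```

```bash
python3 -c "
from h import *
st();tins('11')"
```

```text
t 24.5 tcp [ 497.7 -117.2   92.5] psi 74.8 rack [  0.  -45.8] F [-1.  -4.2  4.5] op 35.6 ff 2.6
top tin [278.8 219.3] 546 [27 27] [ 447.6 -270.7] rack [  -8.1 -207. ]
top tin [317.6 231.5] 552 [26 26] [ 411.4 -379. ] rack [ -14.6 -321. ]
scene tin [236.5 233.9] 393 [27 24] [507.  -72.7] rack [-2.7 -0.4]
```

View pics/scene11.png

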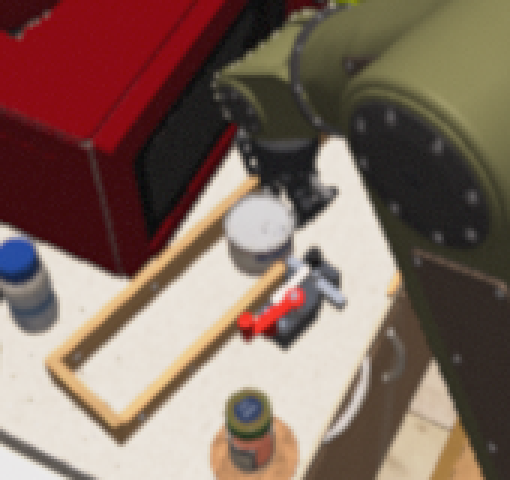

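The tin, at (260,225), is entering the mouth on the lane centre. I'll keep pushing.

>>> arm_command(
  targets=[
    [[0.8,0,0,0,3.6],[1.6,0,0,0,3.6],[2.4,0,0,0,3.6],[3.2,0,0,0,3.6],[4,0,0,0,3.6]],
  ],
)

```text
clock: 25.1
eef_pos: [508.1, -78.4, 92.3]
tool_rot: [-2.495, -1.909, 0.0]
ft_force: [0.2, -1.0, -0.8]
opening: 0.421
finger_force: 0.6
```

>>> arm_command(
  targets=[
    [[0.8,0,0,0,3.6],[1.6,0,0,0,3.6],[2.4,0,0,0,3.6],[3.2,0,0,0,3.6],[4.2,0,0,0,3.6]],
  ],
)

```text
clock: 25.6
eef_pos: [519.1, -38.0, 92.4]
tool_rot: [-2.495, -1.909, 0.0]
ft_force: [-0.7, -1.4, -1.2]
opening: 0.42
finger_force: 0.6
```

>>> arm_command(
  targets=[
    [[-1,0,0,0,3.6],[-2,0,0,0,3.6],[-2,0,-4,0,3.6],[-2,0,-8,0,3.6],[-2,0,-12,0,3.6]],
  ],
)

```text
clock: 26.1
eef_pos: [513.2, -59.0, 213.8]
tool_rot: [-2.496, -1.907, 0.0]
ft_force: [0.5, -0.3, 0.4]
opening: 0.424
finger_force: 0.0
```

>>> arm_command(
  targets=[
    [[-5,0,0,0,3.6],[-10,0,0,0,3.6],[-15,0,0,0,3.6],[-20,0,0,0,3.6],[-25,0,0,0,3.6]],
  ],
)

```text
clock: 26.6
eef_pos: [446.7, -301.9, 212.6]
tool_rot: [2.496, 1.908, 0.0]
ft_force: [1.8, -0.6, 0.4]
opening: 0.423
finger_force: 0.0
```

```bash
python3 -c "
from h import *
st();tins('12');w=W(-7,-264);rel((w[0],w[1],92,74.8))"
```

```text
t 26.6 tcp [ 446.7 -301.9  212.6] psi 74.8 rack [  -0.8 -237.4] F [ 1.8 -0.6  0.4] op 36.0 ff 0.0
top tin [181.3 191.3] 534 [26 26] [532.3   5.5] rack [ 1.2 81.7]
top tin [276.4 224. ] 139 [18 20] [ 434.5 -263.6] rack [ -22.6 -203.7]
top tin [323.4 236.2] 189 [18 21] [ 398.  -394.8] rack [ -23.4 -339.9]
scene tin [278.3 198.7] 314 [22 19] [ 444.8 -266.7] rack [ -11.8 -204. ]
scene tin [218.3 250.9] 403 [24 23] [528.6   9.3] rack [-3.4 84.4]
t 26.7 tcp [ 445.8 -304.6  212.4] psi 74.5 rack [  -0.9 -240.3] F [0.1 0.9 0.9] op 35.8 ff 0.0
-> [-2.37 -0.6  12.04] turn -0.3
```

>>> arm_command(
  targets=[
    [[-1.7,-0.9,0,0,3.6],[-1.7,-0.9,0,0,3.6],[-1.7,-0.9,4,0,3.6],[-1.7,-0.9,8,0,3.6],[-1.7,-0.9,10,0,3.6]],
  ],
)

```text
clock: 27.2
eef_pos: [434.7, -312.7, 110.0]
tool_rot: [-2.494, -1.908, 0.001]
ft_force: [0.2, -2.7, 2.5]
opening: 0.422
finger_force: 1.5
```

>>> arm_command(
  targets=[
    [[0,0,1,0,3.6],[0,0,2,0,3.6],[0,0,2,0,3.6]],
  ],
)

```text
clock: 27.5
eef_pos: [435.1, -313.0, 91.9]
tool_rot: [-2.494, -1.908, 0.0]
ft_force: [-0.3, -0.4, -0.3]
opening: 0.423
finger_force: 0.6
```

```bash
python3 -c "
from h import *
st();tins('13')"
```

```text
t 27.5 tcp [ 435.1 -313.    91.9] psi 74.8 rack [  -9.1 -251.2] F [-0.3 -0.4 -0.3] op 35.9 ff 0.6
top tin [181.3 191.4] 537 [26 26] [532.    5.5] rack [ 1.  81.6]
top tin [324.5 236.4] 145 [16 21] [ 397.4 -397.9] rack [ -23.2 -343. ]
scene tin [276.9 198.7] 273 [18 22] [ 449.2 -264.6] rack [  -8.2 -200.7]
scene tin [218.3 250.9] 405 [24 23] [528.6   9.3] rack [-3.4 84.4]
```

>>> arm_command(
  targets=[
    [[0.8,0.1,0,0,3.6],[1.8,0.2,0,0,3.6],[2.8,0.3,0,0,3.6],[3.8,0.4,0,0,3.6],[5,0.5,0,0,3.6]],
  ],
)

```text
clock: 28.1
eef_pos: [453.6, -265.6, 92.8]
tool_rot: [2.494, 1.909, 0.0]
ft_force: [-1.7, -3.7, 2.9]
opening: 0.421
finger_force: 2.3
```

>>> arm_command(
  targets=[
    [[1,0.1,0,0,3.6],[2,0.2,0,0,3.6],[3,0.3,0,0,3.6],[4,0.4,0,0,3.6],[5,0.4,0,0,3.6]],
  ],
)

```text
clock: 28.6
eef_pos: [470.5, -218.5, 92.7]
tool_rot: [2.494, 1.909, 0.0]
ft_force: [-1.7, -4.6, 4.2]
opening: 0.424
finger_force: 2.8
```

>>> arm_command(
  targets=[
    [[1,0,0,0,3.6],[2,0,0,0,3.6],[3,0,0,0,3.6],[4,0,0,0,3.6],[5,0,0,0,3.6]],
  ],
)

```text
clock: 29.1
eef_pos: [483.5, -170.2, 92.7]
tool_rot: [2.494, 1.909, 0.0]
ft_force: [-1.4, -5.1, 4.6]
opening: 0.426
finger_force: 2.9
```

```bash
python3 -c "
from h import *
st();tins('14')"
```

```text
t 29.1 tcp [ 483.5 -170.2   92.7] psi 74.8 rack [ 1.000e-01 -1.006e+02] F [-1.4 -5.1  4.6] op 36.2 ff 2.9
top tin [182.  189.8] 539 [27 26] [536.6   3.5] rack [ 5.9 80.9]
top tin [317.6 231.4] 549 [26 26] [ 411.7 -379. ] rack [ -14.3 -321. ]
scene tin [247.6 223.5] 377 [27 24] [ 493.2 -125.5] rack [ -2.2 -55. ]
scene tin [217.5 249.9] 400 [24 21] [532.6   7.3] rack [ 1.1 83.5]
```

>>> arm_command(
  targets=[
    [[1,0,0,0,3.6],[2,0,0,0,3.6],[3,0,0,0,3.6],[4,0,0,0,3.6],[5,0,0,0,3.6]],
  ],
)

```text
clock: 29.7
eef_pos: [496.3, -121.6, 92.3]
tool_rot: [-2.495, -1.909, 0.0]
ft_force: [-0.3, -1.9, 0.3]
opening: 0.42
finger_force: 1.2
```

>>> arm_command(
  targets=[
    [[0.8,0,0,0,3.6],[1.6,0,0,0,3.6],[2.4,0,0,0,3.6],[3.2,0,0,0,3.6],[4,0,0,0,3.6]],
  ],
)

```text
clock: 30.2
eef_pos: [506.7, -83.4, 92.3]
tool_rot: [-2.495, -1.909, 0.0]
ft_force: [-1.2, -3.0, -0.8]
opening: 0.424
finger_force: 1.8
```

>>> arm_command(
  targets=[
    [[0.8,0,0,0,3.6],[1.6,0,0,0,3.6],[2.4,0,0,0,3.6],[3.2,0,0,0,3.6],[4.2,0,0,0,3.6]],
  ],
)

```text
clock: 30.7
eef_pos: [517.7, -42.9, 92.3]
tool_rot: [-2.495, -1.909, 0.0]
ft_force: [-1.7, -2.7, -0.8]
opening: 0.419
finger_force: 1.8
```

```bash
python3 -c "
from h import *
st();tins('15')"
```

```text
t 30.7 tcp [517.7 -42.9  92.3] psi 74.8 rack [-0.1 31.2] F [-1.7 -2.7 -0.8] op 35.6 ff 1.8
top tin [152.5 181.6] 216 [16 25] [561.7  87.9] rack [  8.  168.9]
top tin [317.6 231.5] 549 [26 26] [ 411.4 -379. ] rack [ -14.6 -321. ]
scene tin [210.5 257.3] 849 [46 41] [539.   40.2] rack [ -1.4 117. ]
```

View pics/scene15.png

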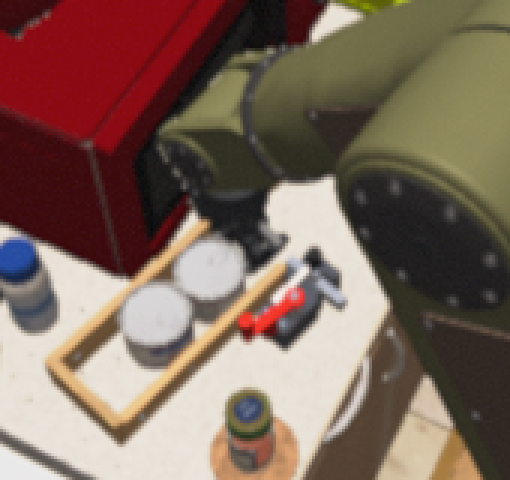

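Both tins are in the bay, at (210,275) and (158,325), with the gripper behind them. Now the third tin.

>>> arm_command(
  targets=[
    [[-1,0,0,0,3.6],[-2,0,0,0,3.6],[-2,0,-4,0,3.6],[-2,0,-8,0,3.6],[-2,0,-12,0,3.6]],
  ],
)

```text
clock: 31.3
eef_pos: [511.9, -63.9, 213.8]
tool_rot: [-2.496, -1.907, 0.0]
ft_force: [-0.1, -0.2, -0.5]
opening: 0.426
finger_force: 0.0
```

>>> arm_command(
  targets=[
    [[-4,0,0,0,3.6],[-9,0,0,0,3.6],[-14,0,0,0,3.6],[-19,0,0,0,3.6],[-23,0,0,0,3.6]],
  ],
)

```text
clock: 31.8
eef_pos: [450.5, -288.0, 212.6]
tool_rot: [2.497, 1.906, 0.0]
ft_force: [0.9, 0.8, -0.6]
opening: 0.422
finger_force: 0.0
```

>>> arm_command(
  targets=[
    [[-5,-0.4,0,0,3.6],[-10,-0.8,0,0,3.6],[-14,-1.2,0,0,3.6],[-15.8,-1.6,0,0,3.6],[-15.8,-1.6,0,0,3.6]],
  ],
)

```text
clock: 32.3
eef_pos: [393.6, -435.1, 212.1]
tool_rot: [-2.498, -1.904, 0.0]
ft_force: [1.3, 0.6, -0.3]
opening: 0.418
finger_force: 0.0
```

>>> arm_command(
  targets=[
    [[0,0,0,0,3.6],[0,0,0,0,3.6]],
  ],
)

```text
clock: 32.5
eef_pos: [395.9, -432.1, 212.4]
tool_rot: [-2.494, -1.91, -0.0]
ft_force: [0.7, -0.5, -0.1]
opening: 0.42
finger_force: 0.0
```

```bash
python3 -c "
from h import *
tins('16');w=W(-16,-375);rel((w[0],w[1],92,74.8))"
```

```text
top tin [170.6 187.8] 1073 [52 34] [542.9  36.1] rack [  3.5 114. ]
top tin [315.5 229.2] 408 [26 25] [ 418.  -373.3] rack [  -9.8 -313.8]
scene tin [295.  181.1] 132 [10 17] [ 424.  -367.5] rack [  -5.5 -306.7]
scene tin [210.2 257.6] 833 [42 37] [539.3  41.6] rack [ -1.5 118.3]
t 32.6 tcp [ 396.1 -432.1  212.5] psi 74.9 rack [ -15.5 -376.4] F [-1.  -1.   0.6] op 35.9 ff 0.0
-> [ 0.14 -0.05 12.05] turn 0.1
```

>>> arm_command(
  targets=[
    [[0,0,4,0,3.6],[0,0,8,0,3.6],[0,0,10,0,3.6],[0,0,12,0,3.6],[0,0,12,0,3.6]],
  ],
)

```text
clock: 33.1
eef_pos: [395.3, -431.6, 90.0]
tool_rot: [-2.491, -1.908, 0.0]
ft_force: [0.1, 0.1, 0.9]
opening: 0.417
finger_force: 0.0
```

>>> arm_command(
  targets=[
    [[0.8,0,0,0,3.6],[1.8,0.1,0,0,3.6],[2.8,0.2,0,0,3.6],[3.8,0.3,0,0,3.6],[5,0.4,0,0,3.6]],
  ],
)

```text
clock: 33.6
eef_pos: [413.0, -385.3, 93.2]
tool_rot: [2.494, 1.908, -0.0]
ft_force: [-0.2, -3.8, 3.6]
opening: 0.418
finger_force: 1.9
```

>>> arm_command(
  targets=[
    [[1,0.1,0,0,3.6],[2,0.2,0,0,3.6],[3,0.3,0,0,3.6],[4,0.4,0,0,3.6],[5,0.5,0,0,3.6]],
  ],
)

```text
clock: 34.1
eef_pos: [430.6, -338.1, 92.4]
tool_rot: [-2.495, -1.909, 0.0]
ft_force: [-1.8, -4.4, 4.1]
opening: 0.423
finger_force: 2.4
```

>>> arm_command(
  targets=[
    [[1,0.1,0,0,3.6],[2,0.2,0,0,3.6],[3,0.3,0,0,3.6],[4,0.4,0,0,3.6],[5,0.5,0,0,3.6]],
  ],
)

```text
clock: 34.6
eef_pos: [448.5, -291.2, 92.4]
tool_rot: [-2.495, -1.909, 0.0]
ft_force: [-0.2, -3.6, 4.1]
opening: 0.423
finger_force: 2.3
```

>>> arm_command(
  targets=[
    [[1,0.1,0,0,3.6],[2,0.2,0,0,3.6],[3,0.2,0,0,3.6],[4,0.2,0,0,3.6],[5,0.2,0,0,3.6]],
  ],
)

```text
clock: 35.1
eef_pos: [463.4, -243.4, 92.4]
tool_rot: [-2.495, -1.909, 0.0]
ft_force: [-0.3, -3.5, 3.0]
opening: 0.423
finger_force: 2.2
```

```bash
python3 -c "
from h import *
st();tins('17')"
```

```text
t 35.1 tcp [ 463.4 -243.4   92.4] psi 74.8 rack [   0.  -176.6] F [-0.3 -3.5  3. ] op 35.9 ff 2.2
top tin [170.5 187.8] 1074 [52 34] [542.9  36.4] rack [  3.4 114.3]
scene tin [262.4 210.1] 345 [26 23] [ 473.1 -197.4] rack [  -2.7 -129.6]
scene tin [210.1 257.6] 827 [42 37] [539.6  41.7] rack [ -1.3 118.5]
```

>>> arm_command(
  targets=[
    [[1,0,0,0,3.6],[2,0,0,0,3.6],[3,0,0,0,3.6],[4,0,0,0,3.6],[5,0,0,0,3.6]],
  ],
)

```text
clock: 35.7
eef_pos: [476.5, -195.0, 92.3]
tool_rot: [-2.495, -1.909, 0.0]
ft_force: [-0.6, -1.0, -0.5]
opening: 0.422
finger_force: 0.5
```

>>> arm_command(
  targets=[
    [[1,0,0,0,3.6],[2,0,0,0,3.6],[3,0,0,0,3.6],[4,0,0,0,3.6],[5,0,0,0,3.6]],
  ],
)

```text
clock: 36.2
eef_pos: [489.6, -146.9, 92.4]
tool_rot: [-2.495, -1.909, 0.0]
ft_force: [-1.0, -1.1, -1.5]
opening: 0.428
finger_force: 0.5
```

>>> arm_command(
  targets=[
    [[1,0,0,0,3.6],[2,0,0,0,3.6],[3,0,0,0,3.6],[4,0,0,0,3.6],[5,0,0,0,3.6]],
  ],
)

```text
clock: 36.7
eef_pos: [502.6, -98.8, 92.3]
tool_rot: [2.495, 1.909, -0.001]
ft_force: [-1.5, -3.6, -2.0]
opening: 0.423
finger_force: 2.0
```

>>> arm_command(
  targets=[
    [[0.8,0,0,0,3.6],[1.6,0,0,0,3.6],[2.4,0,0,0,3.6],[3,0,0,0,3.6],[3.5,0,0,0,3.6]],
  ],
)

```text
clock: 37.2
eef_pos: [511.7, -65.1, 92.4]
tool_rot: [-2.495, -1.909, 0.0]
ft_force: [0.2, -3.9, -1.0]
opening: 0.42
finger_force: 1.9
```

```bash
python3 -c "
from h import *
st();tins('18')"
```

```text
t 37.2 tcp [511.7 -65.1  92.4] psi 74.9 rack [-0.1  8.1] F [ 0.2 -3.9 -1. ] op 35.7 ff 1.9
top tin [147.7 181.9] 772 [41 31] [561.1 101.6] rack [  3.8 182. ]
scene tin [207. 261.] 1281 [64 57] [542.1  56.4] rack [ -2.6 133.3]
```

View pics/scene18.png

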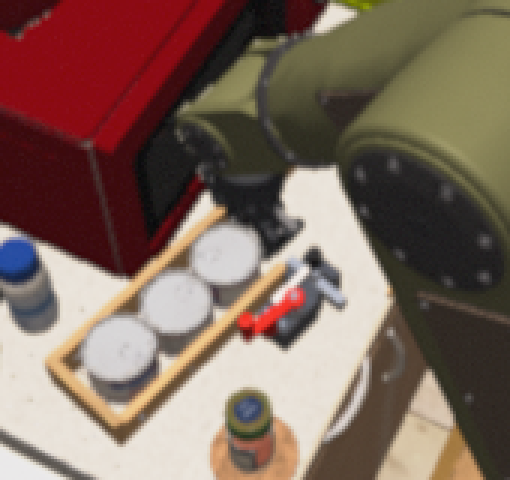

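All three tins are in the bay, at (225,252), (178,303) and (120,348). I'll nudge a little deeper, retreat, then go to the knob.

>>> arm_command(
  targets=[
    [[0.2,0,0,0,3.6],[0.3,0,0,0,3.6],[0.3,0,0,0,3.6]],
  ],
)

```text
clock: 37.6
eef_pos: [512.4, -62.9, 92.5]
tool_rot: [2.495, 1.909, 0.0]
ft_force: [-1.5, -2.7, 0.8]
opening: 0.416
finger_force: 1.5
```

>>> arm_command(
  targets=[
    [[-1,0,0,0,3.6],[-2.5,0,0,0,3.6],[-4,0,-4,0,3.6],[-4,0,-8,0,3.6],[-4,0,-12,0,3.6]],
  ],
)

```text
clock: 38.1
eef_pos: [501.3, -102.8, 213.8]
tool_rot: [-2.496, -1.907, 0.0]
ft_force: [0.5, -0.2, -0.1]
opening: 0.423
finger_force: 0.0
```

```bash
python3 -c "
from h import *
rel((430,-50,212,74.8),(430,-50,138,74.8));tins('19')"
```

```text
t 38.1 tcp [ 501.3 -102.8  213.8] psi 74.8 rack [ -0.3 -30.9] F [ 0.5 -0.2 -0.1] op 36.0 ff 0.0
-> [ 3.22 -8.26  0.19] turn -0.0
-> [ 3.22 -8.26  7.59] turn -0.0
top tin [150.  182.8] 913 [46 32] [558.4  95. ] rack [  2.9 174.9]
scene tin [206.3 261.6] 1263 [60 54] [543.   59.2] rack [ -2.5 136.3]
```

>>> arm_command(
  targets=[
    [[1.2,-3,0,0,2.6],[2.4,-6,0,0,2.6],[3.2,-8.3,0,0,2.6],[3.2,-8.3,0,0,2.6],[3.2,-8.3,0,0,2.6]],
  ],
)

```text
clock: 38.7
eef_pos: [430.3, -49.3, 212.4]
tool_rot: [2.495, 1.909, 0.001]
ft_force: [-0.2, 0.3, -0.3]
opening: 0.307
finger_force: 0.0
```

>>> arm_command(
  targets=[
    [[0,0,2,0,2.6],[0,0,4,0,2.6],[0,0,6,0,2.6],[0,0,7.6,0,2.6],[0,0,7.6,0,2.6]],
  ],
)

```text
clock: 39.2
eef_pos: [429.9, -49.4, 134.5]
tool_rot: [-2.494, -1.907, 0.004]
ft_force: [-0.3, -0.7, 0.4]
opening: 0.304
finger_force: 0.0
```

>>> arm_command(
  targets=[
    [[0,0.7,0,0,2.6],[0,1.4,0,0,2.6],[0,2.1,0,0,2.6],[0,2.8,0,0,2.6],[0,3.3,0,0,2.6]],
  ],
)

```text
clock: 39.7
eef_pos: [462.9, -57.6, 136.7]
tool_rot: [2.495, 1.909, 0.001]
ft_force: [-2.3, -0.8, 1.5]
opening: 0.305
finger_force: 0.8
```

>>> arm_command(
  targets=[
    [[0,0.2,0,0,2.6],[0,0.2,0,0,2.6],[0,0.2,0,0,2.6]],
  ],
)

```text
clock: 40.0
eef_pos: [464.0, -57.9, 136.4]
tool_rot: [2.495, 1.909, 0.0]
ft_force: [-0.1, 0.0, -0.0]
opening: 0.3
finger_force: 0.0
```

>>> arm_command(
  targets=[
    [[0,0.1,0,0,2.6],[0,0.2,0,0,2.6],[0,0.3,0,0,2.6],[0,0.3,0,0,2.6]],
  ],
)

```text
clock: 40.4
eef_pos: [465.8, -58.3, 136.2]
tool_rot: [-2.492, -1.907, 0.004]
ft_force: [-13.0, 3.5, 9.8]
opening: 0.303
finger_force: 6.5
```

>>> arm_command(
  targets=[
    [[0,0.1,0,0,2.6],[0,0.15,0,0,2.6],[0,0.15,0,0,2.6]],
  ],
)

```text
clock: 40.7
eef_pos: [466.2, -58.4, 136.1]
tool_rot: [-2.49, -1.906, 0.007]
ft_force: [-22.8, 6.1, 18.2]
opening: 0.303
finger_force: 11.7
```

>>> arm_command(
  targets=[
    [[0,-0.7,0,0,2.6],[0,-0.7,0,0,2.6],[0,-0.7,-4,0,2.6],[0,-0.7,-8,0,2.6],[0,-0.7,-12,0,2.6]],
  ],
)

```text
clock: 41.2
eef_pos: [461.6, -57.3, 258.0]
tool_rot: [2.495, 1.909, 0.0]
ft_force: [0.4, -0.6, -0.5]
opening: 0.305
finger_force: 0.0
```

>>> arm_command(
  targets=[
    [[3,-1,0,0,2.6],[6,-2,0,2,2.6],[9,-3,0,4,2.6],[11,-4,0,6.8,2.6],[11,-4,0,6.8,2.6]],
  ],
)

```text
clock: 41.7
eef_pos: [451.6, 61.3, 256.5]
tool_rot: [2.603, 1.759, 0.001]
ft_force: [-0.5, -1.0, -0.3]
opening: 0.308
finger_force: 0.0
```

>>> arm_command(
  targets=[
    [[0,0,0,0,2.6]],
  ],
)

```text
clock: 41.8
eef_pos: [452.0, 59.4, 256.5]
tool_rot: [2.602, 1.76, 0.001]
ft_force: [-0.1, 0.2, 0.2]
opening: 0.302
finger_force: 0.0
```

```bash
python3 -c "
from h import *
rel((451.5,60,157,68))
p,d=arm.camera('scene');cv2.imwrite('pics/s20.png',p[200:300,190:310].repeat(5,0).repeat(5,1))"
```

```text
t 41.8 tcp [452.   59.4 256.5] psi 68.1 rack [-90.4 112.7] F [-0.1  0.2  0.2] op 25.7 ff 0.0
-> [ 0.03 -0.07  9.95] turn 0.1
```

View pics/s20.png

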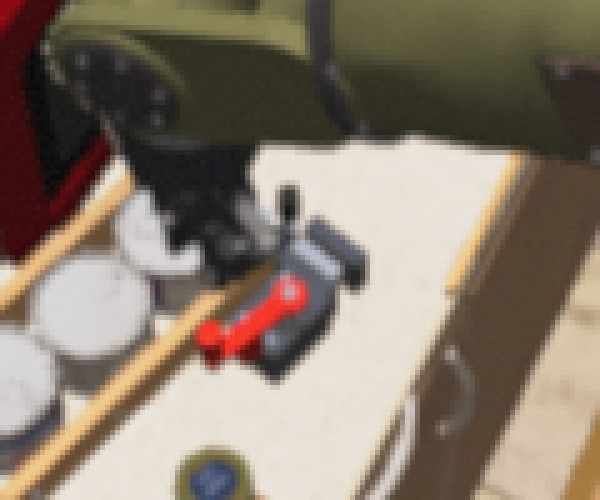

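The knob is back at (289,200), the lever still points along the bay with its post at (212,335), and the gripper is above it. I'll descend and swing it back.

>>> arm_command(
  targets=[
    [[0,0,3,0,2.6],[0,0,6,0,2.6],[0,0,8,0,2.6],[0,0,9.9,0,2.6],[0,0,9.9,0,2.6]],
  ],
)

```text
clock: 42.35
eef_pos: [451.1, 58.5, 155.5]
tool_rot: [-2.603, -1.756, 0.005]
ft_force: [-0.8, -0.6, 0.8]
opening: 0.307
finger_force: 0.0
```

>>> arm_command(
  targets=[
    [[0,0.65,0,6,2.6],[-0.14,1.29,0,12,2.6],[-0.3,1.92,0,18,2.6],[-0.54,2.52,0,24,2.6]],
  ],
)

```text
clock: 42.75
eef_pos: [473.7, 44.3, 158.4]
tool_rot: [2.915, 1.171, 0.001]
ft_force: [-1.5, 0.3, -0.9]
opening: 0.307
finger_force: 0.5
```

>>> arm_command(
  targets=[
    [[0,0.65,0,6,2.6],[-0.14,1.29,0,12,2.6],[-0.3,1.92,0,18,2.6],[-0.54,2.52,0,24,2.6]],
  ],
)

```text
clock: 43.15
eef_pos: [487.3, 22.3, 158.5]
tool_rot: [3.095, 0.539, 0.002]
ft_force: [0.2, 1.4, -0.5]
opening: 0.306
finger_force: 0.6
```

>>> arm_command(
  targets=[
    [[0,0.65,0,6,2.6],[-0.14,1.29,0,12,2.6],[-0.3,1.92,0,18,2.6],[-0.54,2.52,0,24,2.6]],
  ],
)

```text
clock: 43.55
eef_pos: [490.8, -3.3, 158.6]
tool_rot: [-3.139, 0.116, -0.002]
ft_force: [-0.3, 0.6, -1.5]
opening: 0.299
finger_force: 0.6
```

>>> arm_command(
  targets=[
    [[0,0.65,0,6,2.6],[-0.12,1.2,0,11,2.6],[-0.12,1.2,0,11,2.6]],
  ],
)

```text
clock: 43.85
eef_pos: [488.6, -15.3, 158.4]
tool_rot: [-3.114, 0.413, -0.002]
ft_force: [1.0, 0.0, -0.1]
opening: 0.305
finger_force: 0.0
```

```bash
python3 -c "
from h import *
st()"
```

```text
t 43.9 tcp [488.6 -15.3 158.4] psi -15.1 rack [-35.5  50.1] F [ 1.   0.  -0.1] op 25.9 ff 0.0
```

Next I'll push on to the stop.

>>> arm_command(
  targets=[
    [[0,0.3,0,0,2.6],[0,0.5,0,0,2.6],[0,0.6,0,0,2.6],[0,0.6,0,0,2.6]],
  ],
)

```text
clock: 44.25
eef_pos: [487.0, -19.9, 157.7]
tool_rot: [-3.114, 0.407, -0.001]
ft_force: [1.8, 3.6, 1.9]
opening: 0.302
finger_force: 2.0
```

>>> arm_command(
  targets=[
    [[0,0.1,0,0,2.6],[0,0.2,0,0,2.6],[0,0.2,0,0,2.6]],
  ],
)

```text
clock: 44.55
eef_pos: [486.7, -20.8, 157.8]
tool_rot: [-3.112, 0.407, -0.002]
ft_force: [5.9, 14.9, 2.1]
opening: 0.302
finger_force: 8.4
```

>>> arm_command(
  targets=[
    [[0,0.1,0,0,2.6],[0,0.1,0,0,2.6]],
  ],
)

```text
clock: 44.75
eef_pos: [486.6, -21.2, 157.9]
tool_rot: [-3.111, 0.407, -0.003]
ft_force: [7.8, 22.9, 1.0]
opening: 0.302
finger_force: 11.6
```

>>> arm_command(
  targets=[
    [[0,-0.7,0,0,2.6],[0,-0.7,0,0,2.6],[0,-0.7,-4,0,2.6],[0,-0.7,-9,0,2.6],[0,-0.7,-14,0,2.6]],
  ],
)

```text
clock: 45.25
eef_pos: [487.2, -16.6, 298.9]
tool_rot: [3.114, -0.408, -0.002]
ft_force: [0.8, -0.5, -1.1]
opening: 0.304
finger_force: 0.0
```

>>> arm_command(
  targets=[
    [[-2,4,0,0,2.6],[-4,8,0,0,2.6],[-6,13,0,0,2.6],[-8,18,0,0,2.6],[-10,22,0,0,2.6]],
  ],
)

```text
clock: 45.75
eef_pos: [334.2, -202.5, 297.4]
tool_rot: [3.115, -0.408, -0.0]
ft_force: [0.8, -0.5, 0.2]
opening: 0.307
finger_force: 0.0
```

>>> arm_command(
  targets=[
    [[-1,5,0,0,2.6],[-2,10,0,0,2.6],[-3,15,0,0,2.6],[-3,18,0,0,2.6],[-3,18,0,0,2.6]],
  ],
)

```text
clock: 46.25
eef_pos: [258.6, -370.2, 297.0]
tool_rot: [-3.114, 0.414, 0.002]
ft_force: [-0.2, 0.9, 0.1]
opening: 0.306
finger_force: 0.0
```

```bash
python3 -c "
from h import *
st();tins('21')"
```

```text
t 46.2 tcp [ 258.6 -370.2  297. ] psi -15.2 rack [-164.4 -352.6] F [-0.2  0.9  0.1] op 26.0 ff 0.0
top tin [165.5 187. ] 1576 [76 38] [545.5  50.7] rack [  2.1 128.7]
scene tin [205.3 262.3] 1218 [60 54] [544.5  62.6] rack [ -2. 140.]
```

View pics/top21.png

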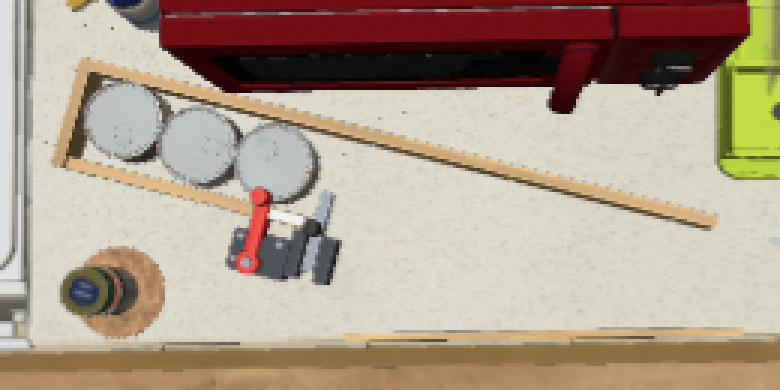

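The three tins are in the bay, the bolt is in, the lever is back at (260,196), and the jar is on the mat. One numeric check of the lever, knob and jar against the start picture, then I'll hand in.

Run:
```python
from h import *
for n in("top","scene"):
    q=cv2.imread(f"pics/{n}0.png");p,d=arm.camera(n);C=cloud(n,d)
    for nm,im in(("start",q),("now",p)):
        h=cv2.cvtColor(im,cv2.COLOR_BGR2HSV).astype(int);m=(h[...,1]>150)&((h[...,0]<8)|(h[...,0]>172))
        k=np.zeros_like(m)
        if n=="top": k[195:245,170:205]=1
        else: k[236:275,222:260]=1
        m&=k; v,u=np.nonzero(m); c=np.cov(u,v); print(n,nm,m.sum(),u.mean().round(2),v.mean().round(2),"ang",np.degrees(.5*np.arctan2(2*c[0,1],c[0,0]-c[1,1])).round(1))
    z=C[...,2];m=(z>95)&(z<125)&(abs(C[...,0]-405)<60)&(abs(C[...,1]-140)<60)
    for b in blobs(m,30): print("jar",onz(n,b[0],106).round(1))
    m=np.abs(cv2.cvtColor(p,6).astype(int)-cv2.cvtColor(q,6))>40
    y0,x0=(205,195) if n=="top" else (228,238); print("diff px at bolt",m[y0:y0+25,x0:x0+20].sum())
```

```text
top start 144 184.31 216.35 ang -79.9
top now 147 184.77 216.36 ang -77.9
jar [406.4 140.6 106. ]
diff px at bolt 14
scene start 113 239.7 253.58 ang 43.9
scene now 124 239.66 252.93 ang 46.4
jar [402.2 144.9 106. ]
diff px at bolt 52
```

```bash
python3 -c "
from plant import arm
print(arm.job_done())"
```

```text
the job is handed in; nothing more can be done
None
```

I handed the job in at about 46 s: all three tins are in the bay behind the fully pushed-in bolt, the lever is swung back to its locked stop, and the spice jar stands within about 2 mm of the middle of the mat; I did not touch the salt shaker or teaspoon, and the verdict was not shown to me.

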